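# Load the revolving glaze sample stand

## Task

Hang every glaze test tile that lies on the bench on the revolving sample stand, each on the sloping panel of its own colour: press the large end of its keyhole over the stud's head, then slide it straight down the slope until the stud is fully home in the narrow end and the tile lies flat and straight on its panel. The stand turns from click stop to click stop: bring each panel round as you need it, and leave it clicked in with the green panel facing the robot, whether or not a green tile was there to hang. Leave the other things on the bench where they are.

Things in the scene. Friction and masses are not known exactly. Their poses are not given: they have to be found in the camera images.
- turret (a joint): angle of the revolving stand, rad, growing anticlockwise from above: 0 = blue panel faces the front of the stand (the robot), 1.571 = green, 3.142 = amber, 4.712 = red in front. Sprung click stops at these angles pull it in from about 0.5 rad away; in between it takes up to about 4 N at a post to turn it; hard stops 0.12 rad beyond 0 and 4.712
- axis (a point): point on the stand's axis at the top of its disc (330 mm across, 35 mm above the bench); does not turn; x points level from the front of the stand (robot's side) to its back, z up. On the disc: four panels 90 deg apart sloping 40 deg, low edge outward, and midway between them four upright steel posts to turn it by, 16 mm across, 150 mm from the axis, tops 100 mm above the disc
- stud_blue (a point): headed steel stud on the blue panel; point at its foot on the panel's surface; z square out of the panel along the stud, x straight up the slope, y level. Neck 8 mm across, 9 mm long, then a head 22 mm across, 5 mm thick (top 14 mm off the panel). The panel, 90 mm wide, runs 27 mm up-slope and 103 mm down-slope of the stud
- stud_green (a point): headed steel stud on the green panel; point at its foot on the panel's surface; z square out of the panel along the stud, x straight up the slope, y level. Neck 8 mm across, 9 mm long, then a head 22 mm across, 5 mm thick (top 14 mm off the panel). The panel, 90 mm wide, runs 27 mm up-slope and 103 mm down-slope of the stud
- stud_amber (a point): headed steel stud on the amber panel; point at its foot on the panel's surface; z square out of the panel along the stud, x straight up the slope, y level. Neck 8 mm across, 9 mm long, then a head 22 mm across, 5 mm thick (top 14 mm off the panel). The panel, 90 mm wide, runs 27 mm up-slope and 103 mm down-slope of the stud
- stud_red (a point): headed steel stud on the red panel; point at its foot on the panel's surface; z square out of the panel along the stud, x straight up the slope, y level. Neck 8 mm across, 9 mm long, then a head 22 mm across, 5 mm thick (top 14 mm off the panel). The panel, 90 mm wide, runs 27 mm up-slope and 103 mm down-slope of the stud
- grip_blue (a point): middle of the grip fin of the blue glaze test tile (0.2 kg), 30 mm in front of the tile's back; x towards its top (keyhole) edge, y across, z out of its front. Fin 38 mm long (x), 14 mm thick (y), to be pinched across y, rising from 13 mm (front of the 54 x 80 mm glazed block on the tile's lower part) to 48 mm from the back. Lies on the bench fin up
- seat_blue (a point): point on the blue tile's back face where the stud's axis passes when fully home in the narrow end (14 mm wide) of the keyhole: 67 mm in +x and 30 mm in -z of the grip point. The keyhole's large opening, 30 mm square, narrows towards it and has its centre 26 mm in -x of this point. Axes as for the grip point. Back plate 120 mm (x) by 80 mm (y), 5 mm thick, reaching 22 mm in +x of this point
- grip_green (a point): middle of the grip fin of the green glaze test tile (0.2 kg), 30 mm in front of the tile's back; x towards its top (keyhole) edge, y across, z out of its front. Fin 38 mm long (x), 14 mm thick (y), to be pinched across y, rising from 13 mm (front of the 54 x 80 mm glazed block on the tile's lower part) to 48 mm from the back. Lies on the bench fin up
- seat_green (a point): point on the green tile's back face where the stud's axis passes when fully home in the narrow end (14 mm wide) of the keyhole: 67 mm in +x and 30 mm in -z of the grip point. The keyhole's large opening, 30 mm square, narrows towards it and has its centre 26 mm in -x of this point. Axes as for the grip point. Back plate 120 mm (x) by 80 mm (y), 5 mm thick, reaching 22 mm in +x of this point
- grip_amber (a point): middle of the grip fin of the amber glaze test tile (0.2 kg), 30 mm in front of the tile's back; x towards its top (keyhole) edge, y across, z out of its front. Fin 38 mm long (x), 14 mm thick (y), to be pinched across y, rising from 13 mm (front of the 54 x 80 mm glazed block on the tile's lower part) to 48 mm from the back. Lies on the bench fin up
- seat_amber (a point): point on the amber tile's back face where the stud's axis passes when fully home in the narrow end (14 mm wide) of the keyhole: 67 mm in +x and 30 mm in -z of the grip point. The keyhole's large opening, 30 mm square, narrows towards it and has its centre 26 mm in -x of this point. Axes as for the grip point. Back plate 120 mm (x) by 80 mm (y), 5 mm thick, reaching 22 mm in +x of this point
- grip_red (a point): middle of the grip fin of the red glaze test tile (0.2 kg), 30 mm in front of the tile's back; x towards its top (keyhole) edge, y across, z out of its front. Fin 38 mm long (x), 14 mm thick (y), to be pinched across y, rising from 13 mm (front of the 54 x 80 mm glazed block on the tile's lower part) to 48 mm from the back. Lies on the bench fin up
- seat_red (a point): point on the red tile's back face where the stud's axis passes when fully home in the narrow end (14 mm wide) of the keyhole: 67 mm in +x and 30 mm in -z of the grip point. The keyhole's large opening, 30 mm square, narrows towards it and has its centre 26 mm in -x of this point. Axes as for the grip point. Back plate 120 mm (x) by 80 mm (y), 5 mm thick, reaching 22 mm in +x of this point
- lump1: bystander: fist-sized lump of dry clay, 72 mm across, 40 mm high
- lump2: bystander: lump of dry clay, 65 mm across, 36 mm high
- bowl: bystander: biscuit-fired bowl, 110 mm across, 50 mm high
- jar: bystander: amber glass jar with white cap, 64 mm across, 80 mm high
- brush: bystander: brush 180 mm long, lying flat
- slip_pot: bystander: clay-coloured pot, 116 mm across, 100 mm high
Things that resemble listed ones, but are neither listed nor needed, are in the scene too. What is shaped like the part that bears grip_amber but pink is not meant.

How it is judged:
By the outcome, as a careful person would: the job done as asked, in the order asked, and still so for the second after the job is handed in, with the robot touching nothing.
Of tile_blue, tile_green, tile_amber, tile_red only 3 to 4 are there at a start; the rules pass over those that are not, and their reading is None.
At some moment in a run one of tile_blue, tile_green, tile_amber, tile_red may be knocked a few centimetres aside while the robot is not near it.
It also fails if it takes over 210 s, if anything falls off the work surface, if the arm or the gripper's body presses on something with over 40 N, if the wrist force passes 120 N, or if a joint passes its speed limit or range.

## Robot

A 6-joint arm with a two-finger parallel gripper is mounted at the origin on the work surface. World frame = base frame: x ahead of the robot, y to its left, z up, the work surface at z = 0. Lengths are in m, angles in rad, forces in N, time in s.
With the tool pointing down it reaches from about 0.375 to 0.975 m from the base axis. Payload 3.8 kg.
Tool frame: the origin (TCP) lies at the very end of the fingers, on their centre line; the grasp point (between the pads) lies 19 mm behind it (bot.pinch_z is the distance from the TCP to the grasp point, in m); x points along the fingers, y is the direction in which the jaws open and shut, and the axes are right-handed (so a half turn about x gives the same grasp; the last joint's range is limited). The gripper opens to 85 mm and grips with 20 to 120 N. Pads are 22 mm wide; open, the fingers measure 114 mm over their backs; the gripper's body (76 mm by 85 mm) begins 54 mm behind the grasp point. The pads swing forward as they close: fully open they stand 13 mm farther back than shut.
Start: joints at [-1.158, 0.264, 1.604, -0, 1.274, -0.037], TCP at [0.293, -0.608, 0.231] pointing down, gripper open.
Joint ranges: [-2.63, 2.63], [-0.94, 2.18], [0.31, 2.57], [-1.31, 4.45], [0, 2.66], [-2.55, 2.55]. Speed limits (rad/s): [2.57, 2.57, 3.14, 3.14, 3.14, 3.14].

## Interface

Orientations are given as a rotation vector (axis times angle).
In Python, from workcell import monitor, imaging, finish_job, bot gives the robot as it stands.
- The arm moves only by the tool jog_arm, never from a script. Its argument "rows" is a list of rows, each a list of 7 numbers: the shift along the tool's x, y, z in m, then the turn, a rotation vector about the tool's x, y, z in rad, then the opening in per cent of the stroke, from 0 (shut) to 100 (fully open). A call has 1 to 20 rows; each row is the pose to reach, as a shift and turn from the pose measured when the call began, along the tool's axes at that moment; what a row does not reach only later rows make up. A row lasts 1/10 s, in which the tool goes at most 50 mm and 8.59 degrees, less where a joint would pass 70% of its speed; a pose out of reach is approached as far as the arm can. A call with a gripper value outside its range is refused whole. The fingers move at their own pace and stop on an object; "force" is the grip in N (left out, the last holds). Time passes only in rows, so rows that repeat a pose let the fingers close. It gives the time, the measured TCP pose, the force and the opening at its end, in the units of the state.
- monitor.read_state(): the state, without advancing time (a new reading comes with each control period).
- imaging.read_camera(name): name is "scene" or "top"; returns the picture (480x640x3 uint8, blue, green, red); there is no depth.
- imaging.camera_params(name): a dict with "fx", "fy", "cx", "cy" (pixels), "T" (4x4, takes a point from camera to world coordinates). Camera axes: x right, y down, z forward; pixel columns grow to the right and rows downward; lengths in m; the calibration is good to about 2 mm. A picture is of the moment at which its call begins. camera_params takes no time and is no camera call.
- finish_job(): hands the job in, once; it reports no verdict.
The state is a dict: "time": time; "q": joint angles; "joint_vel": joint speeds; "joint_torque": joint torques, N m; "tool_pos": TCP position; "tcp_rot": TCP orientation; "wrist_force": force on the tool from outside, world axes, zero at the start; "torque": the same for the moment, N m; "width": opening from 0.0 (shut) to 1.0 (fully open).
Only numpy, scipy, OpenCV 4.12 (cv2) and the standard library are available. Lean on these libraries where they do the work, as an engineer would, in place of code of your own. Each camera call takes 0.05 s, during which the arm holds its last target. There are 200 camera calls.

## Working session

There is one attempt and no reset: what is moved stays moved. The work goes in short steps, Python scripts to look and compute and a tool call to move; the robot and the scene stay as the last step left them, time stands still between calls to the robot, and variables do not carry over. Pictures are saved under pics/ and viewed, about 12 in all and at most 16, crops included, and the job is handed in when it is done.

Besides the shell and the picture viewer there is one more tool, called after "Call:" in YAML: its name, and indented under it one key for each argument. jog_arm: Moves the arm, as the interface text tells. Its arguments: {"type":"object","properties":{"rows":{"type":"array","items":{"type":"array","items":{"type":"number"}}},"force":{"type":"number"}},"required":["rows"]}

```bash
ls; mkdir -p pics
python3 - <<'E'
from workcell import monitor, imaging, bot
import cv2
print(monitor.read_state(), bot.pinch_z)
for n in("scene","top"):
    im=imaging.read_camera(n); cv2.imwrite(f"pics/{n}0.png",im); print(imaging.camera_params(n))
E
```

```text
pics
{'time': 0.0, 'q': array([-1.15788404e+00,  2.64785427e-01,  1.60538228e+00, -2.06912631e-05,
        1.27372185e+00, -3.69345517e-02]), 'joint_vel': array([ 1.27597963e-03, -1.36747420e-03,  3.68908885e-04, -9.44647130e-04,
        1.33858260e-03,  7.84056757e-06]), 'joint_torque': array([-4.14873784e-04, -5.15111017e+01, -3.67312896e+01,  1.97238330e-05,
        1.28268194e-02,  4.46629315e-05]), 'tool_pos': array([ 0.29318113, -0.60717901,  0.22993583]), 'tcp_rot': array([ 1.97225008,  0.45363011, -1.97315807]), 'wrist_force': array([ 1.03175797, -0.05967672, -0.1218717 ]), 'torque': array([ 0.00420266,  0.0008871 , -0.036639  ]), 'width': 0.9980296015425818} 0.0187
{'fx': 457.43607861973334, 'fy': 457.43607861973334, 'cx': 322.9120607564902, 'cy': 235.7906432378882, 'T': array([[ 0.81050421,  0.31552434, -0.49348486,  1.12689658],
       [ 0.58541838, -0.46397271,  0.66484182, -0.8732082 ],
       [-0.01918973, -0.8277522 , -0.56076559,  0.747122  ],
       [ 0.        ,  0.        ,  0.        ,  1.        ]])}
{'fx': 516.1266473543702, 'fy': 516.1266473543702, 'cx': 318.9674416709957, 'cy': 247.26654880601936, 'T': array([[-0.01333437, -0.99613046,  0.08686941,  0.41134054],
       [-0.99965647,  0.01132011, -0.02363868, -0.04735249],
       [ 0.02256384, -0.08715477, -0.99593921,  1.65229779],
       [ 0.        ,  0.        ,  0.        ,  1.        ]])}
```

View pics/top0.png

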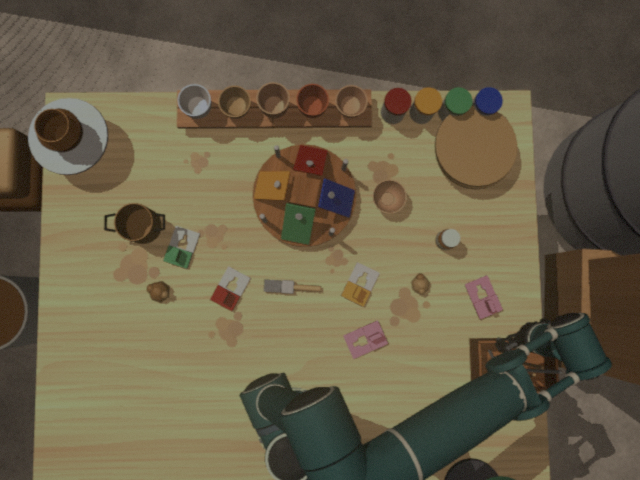

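View pics/scene0.png

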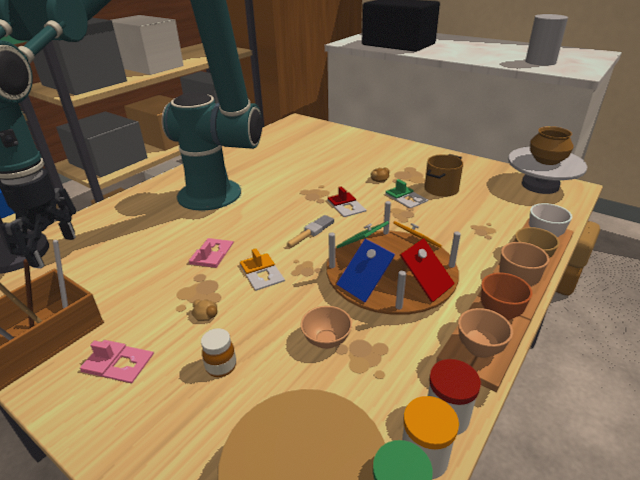

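```bash
cat > h.py <<'E'
import numpy as np,cv2
from scipy.spatial.transform import Rotation as R
from workcell import monitor, imaging
P={n:imaging.camera_params(n) for n in("scene","top")}
def ray(n,u,v):
    p=P[n];T=p["T"];d=T[:3,:3]@np.array([(u-p["cx"])/p["fx"],(v-p["cy"])/p["fy"],1]);return T[:3,3],d
def at_z(n,u,v,z):
    o,d=ray(n,u,v);return o+d*(z-o[2])/d[2]
def tri(a,b):
    # a: scene uv, b: top uv
    o1,d1=ray("scene",*a);o2,d2=ray("top",*b)
    s=np.linalg.lstsq(np.c_[d1,-d2],o2-o1,rcond=None)[0]
    p,q=o1+s[0]*d1,o2+s[1]*d2
    return (p+q)/2,np.linalg.norm(p-q)
def proj(n,X):
    p=P[n];T=p["T"];c=(np.asarray(X)-T[:3,3])@T[:3,:3];return np.array([p["fx"]*c[0]/c[2]+p["cx"],p["fy"]*c[1]/c[2]+p["cy"]])
def crop(im,x0,y0,w,h,s):
    c=cv2.resize(im[y0:y0+h,x0:x0+w],None,fx=s,fy=s,interpolation=cv2.INTER_CUBIC)
    st=10
    for x in range(-(-x0//st)*st,x0+w,st):
        cv2.line(c,((x-x0)*s,0),((x-x0)*s,4),(255,255,255),1); cv2.putText(c,str(x),((x-x0)*s+1,14),0,.35,(255,255,255),1)
    for y in range(-(-y0//st)*st,y0+h,st):
        cv2.line(c,(0,(y-y0)*s),(4,(y-y0)*s),(255,255,255),1); cv2.putText(c,str(y),(5,(y-y0)*s+4),0,.35,(255,255,255),1)
    return c
E
python3 - <<'E'
from h import *
t=cv2.imread("pics/top0.png")
a=crop(t,240,140,130,120,5);cv2.imwrite("pics/c1.png",a)
a=crop(t,155,220,100,97,4);b=crop(t,335,255,100,97,4)
s=cv2.imread("pics/scene0.png")
c=crop(s,325,170,100,50,4);d=crop(s,230,240,100,50,4)
cv2.imwrite("pics/c2.png",np.vstack([np.hstack([a,b]),np.hstack([c,d])]))
E
```

```text
(no output)
```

View pics/c1.png

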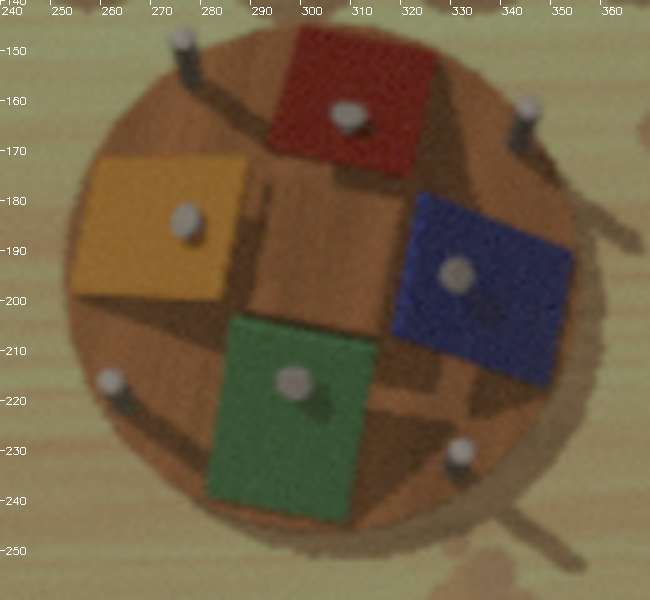

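View pics/c2.png

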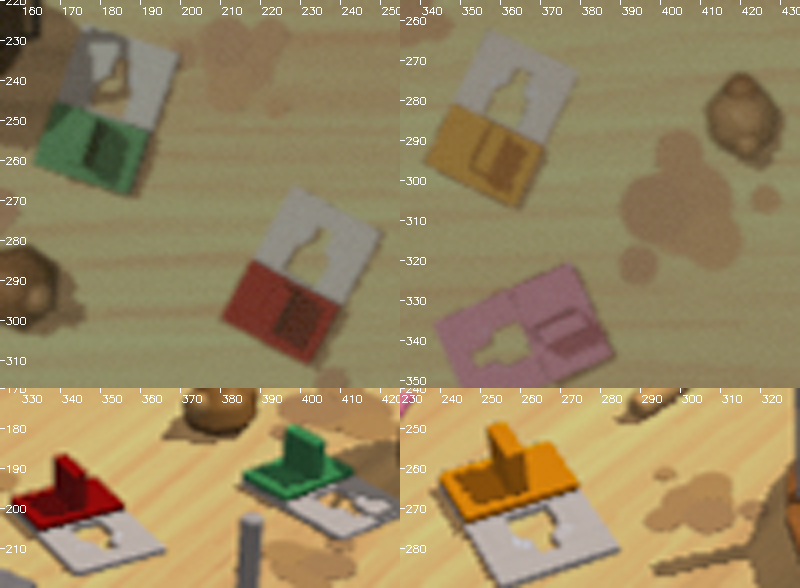

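Run:
```python
from h import *
s=cv2.imread("pics/scene0.png")
cv2.imwrite("pics/c3.png",crop(s,320,195,145,120,5))
```

```text
(no output)
```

View pics/c3.png

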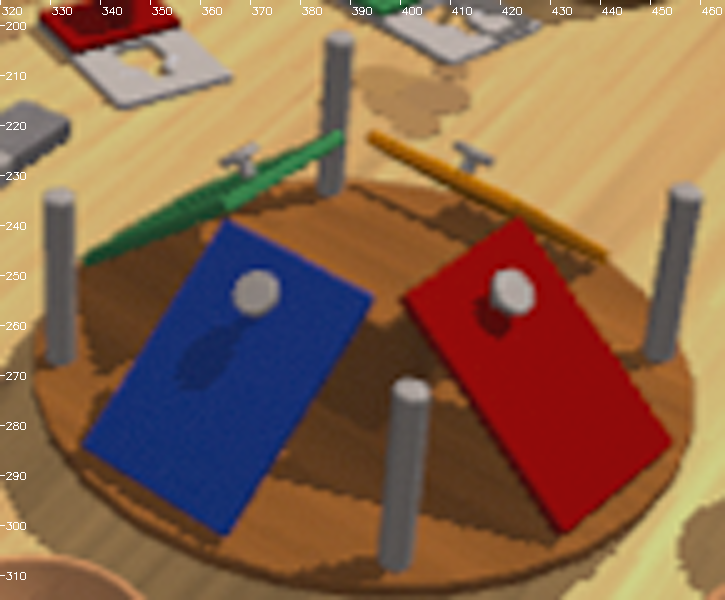

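```bash
cat > fit.py <<'E'
from h import *
from scipy.optimize import least_squares
W=[(22,40,5),(22,-40,5),(-44,40,13),(-44,-40,13),(-98,40,13),(-98,-40,13)]
def fit(name,top,scene):
    obs=[("top",W[i],p) for i,p in enumerate(top) if p]+[("scene",W[i],p) for i,p in enumerate(scene) if p]
    def T(q,w):
        c,s=np.cos(q[2]),np.sin(q[2]);w=np.array(w)/1000
        return np.array([q[0]+c*w[0]-s*w[1],q[1]+s*w[0]+c*w[1],w[2]])
    f=lambda q:np.concatenate([proj(n,T(q,w))-np.array(p) for n,w,p in obs])
    x0=at_z("top",*top[2],.0)
    r=min((least_squares(f,[x0[0],x0[1],y],loss="soft_l1") for y in(-1,0,1)),key=lambda r:r.cost)
    g=T(r.x,(-67,0,30))
    print(name,"seat",r.x.round(4),"grip",g.round(4),"yawdeg",np.degrees(r.x[2]).round(1)); print(f(r.x).reshape(-1,2).round(1).tolist())
if __name__=="__main__":
    fit("red",[(229.3,266.8),(250.8,278),(219.5,285.5),(240.3,296),(210.5,299.5),(232,310.8)],[(365.8,210.3),(345.8,216),(356,197),(336.3,203.8)])
    fit("amber",[(357.8,262.5),(379.5,273.8),(348.3,281.3),(370.3,291.5),(341,295.8),(364.8,306.8)],[(284.8,280),(257,289.3),(274.5,264),(246.8,273)])
    fit("green",[(176,226.8),(200,233.3),(169.5,245.8),(192.5,252.5),(163.5,260.8),(188,269)],[None,(410.5,207.3),(413.3,190.5),(396.8,197.3)])
    sc=[(331.6,233.4),(388.2,202.4),(457,233),(402.2,272)];tp=[(332,230),(262,216),(276.6,147.6),(345.6,161.4)]
    C=np.zeros(3)
    for a,b in zip(sc,tp):
        X,e=tri(a,b); print("post",X.round(4),e.round(4),at_z("top",*b,.135).round(4))
    C=np.mean([at_z("top",*b,.135) for b in tp],0);print("C",C, np.mean([tri(a,b)[0] for a,b in zip(sc,tp)],0))
    for a,b in zip(sc,tp):
        d=at_z("top",*b,.135)-C; print(np.hypot(*d[:2]).round(4),np.degrees(np.arctan2(d[1],d[0])).round(1))
    for n,a,b in[("blue",(371.2,253.3),(331.4,194.8)),("red",(422.4,253.2),(309.6,162.6)),("green",(368,226),(298.8,216.4)),("amber",(414.8,226),(277.2,184))]:
        X,e=tri(a,b);d=X-C; print(n,X.round(4),e.round(4),"r",np.hypot(*d[:2]).round(4),np.degrees(np.arctan2(d[1],d[0])).round(1))
E
python3 fit.py; python3 -c "
from workcell import bot;print(dir(bot))"
```

```text
red seat [ 0.4609  0.1773 -0.494 ] grip [0.402  0.2091 0.03  ] yawdeg -28.3
[[-0.8, -1.1], [-0.0, -0.6], [-1.3, -1.4], [0.3, -0.1], [-0.6, -0.1], [0.4, 0.4], [-0.0, -0.8], [-2.5, -0.3], [-0.4, 1.2], [-2.7, 0.2]]
amber seat [ 0.4704 -0.2334 -0.4531] grip [ 0.4101 -0.204   0.03  ] yawdeg -26.0
[[-1.0, -0.9], [-0.0, -1.6], [0.0, -1.1], [0.9, -0.5], [0.2, -0.1], [-0.7, -0.3], [-0.3, -1.1], [-1.9, -0.2], [-0.4, -1.3], [-1.4, -0.9]]
green seat [ 0.597   0.3382 -0.302 ] grip [0.5331 0.3581 0.03  ] yawdeg -17.3
[[-0.0, -1.3], [-0.1, -0.6], [-0.6, -0.8], [0.5, -0.3], [0.1, 0.5], [-0.2, -0.5], [-0.7, -0.3], [-0.7, -1.1], [-1.5, -0.5]]
post [ 0.5955 -0.1226  0.1307] 0.001 [ 0.5946 -0.1227  0.135 ]
post [0.6379 0.0836 0.1324] 0.0023 [0.6385 0.0841 0.135 ]
post [0.8455 0.04   0.1359] 0.0017 [0.8449 0.0396 0.135 ]
post [ 0.8047 -0.165   0.1337] 0.0071 [ 0.8012 -0.1667  0.135 ]
C [ 0.71981319 -0.04141942  0.135     ] [ 0.72088915 -0.04098697  0.13317322]
0.1493 -147.0
0.1495 122.9
0.1491 32.9
0.1494 -57.0
blue [ 0.7054 -0.1224  0.1163] 0.0039 r 0.0822 -100.1
red [ 0.804  -0.0581  0.1184] 0.0032 r 0.0859 -11.2
green [ 0.6394 -0.0243  0.1154] 0.0006 r 0.0822 168.0
amber [0.7381 0.0396 0.1171] 0.0001 r 0.083 77.3
['MotionError', '__class__', '__delattr__', '__dict__', '__dir__', '__doc__', '__eq__', '__format__', '__ge__', '__getattribute__', '__getstate__', '__gt__', '__hash__', '__init__', '__init_subclass__', '__le__', '__lt__', '__module__', '__ne__', '__new__', '__reduce__', '__reduce_ex__', '__repr__', '__setattr__', '__sizeof__', '__str__', '__subclasshook__', '__weakref__', 'pinch_z']
```

```bash
cat >> h.py <<'E'
C=np.array([0.7200,-0.0412]);FR=168.
np.set_printoptions(suppress=True,linewidth=150)
def Rd(yaw):  # tool down, jaw axis at yaw (deg)
    x=np.array([0,0,-1.]);y=np.array([np.cos(np.radians(yaw)),np.sin(np.radians(yaw)),0]);return np.c_[x,y,np.cross(x,y)]
def rel(p,Rt,label="",base=None):
    s=monitor.read_state();R0,p0=base or (R.from_rotvec(s["tcp_rot"]).as_matrix(),s["tool_pos"])
    d=R0.T@(np.array(p)-p0);w=R.from_matrix(R0.T@Rt).as_rotvec()
    print(label,d.round(4).tolist()+w.round(4).tolist(),"rows>=",max(np.linalg.norm(d)/.05,np.degrees(np.linalg.norm(w))/8.59).round(1))
def pol(r,a,z): return np.array([C[0]+r*np.cos(np.radians(a)),C[1]+r*np.sin(np.radians(a)),z])
E
python3 - <<'E'
from h import *
s=monitor.read_state();M=R.from_rotvec(s["tcp_rot"]).as_matrix()
print(M.round(3),"yaw",np.degrees(np.arctan2(M[1,1],M[0,1])))
print(at_z("top",*(390,197),.05))
for yaw in(33,213):
    print(pol(.15,123,.22)); rel(pol(.15,123,.22),Rd(yaw),yaw)
    rel([.5,-.4,.25],Rd(yaw),yaw)
E
```

```text
[[-0.001  0.435 -0.901]
 [ 0.002 -0.901 -0.435]
 [-1.    -0.002 -0.   ]] yaw -64.22809849284504
[ 0.70767663 -0.31157385  0.05      ]
[0.63830414 0.08460059 0.22      ]
33 [0.0111, -0.473, -0.6116, -1.6969, -0.0018, 0.0014] rows>= 15.5
33 [-0.0197, -0.0968, -0.2763, -1.6969, -0.0018, 0.0014] rows>= 11.3
[0.63830414 0.08460059 0.22      ]
213 [0.0111, -0.473, -0.6116, 1.4446, 0.0014, 0.0017] rows>= 15.5
213 [-0.0197, -0.0968, -0.2763, 1.4446, 0.0014, 0.0017] rows>= 9.6
```

Call:
jog_arm:
  rows:
    - [0.011,-0.473,-0.612,-1.697,0,0,40]
    - [0.011,-0.473,-0.612,-1.697,0,0,40]
    - [0.011,-0.473,-0.612,-1.697,0,0,40]
    - [0.011,-0.473,-0.612,-1.697,0,0,40]
    - [0.011,-0.473,-0.612,-1.697,0,0,40]
    - [0.011,-0.473,-0.612,-1.697,0,0,40]
    - [0.011,-0.473,-0.612,-1.697,0,0,40]
    - [0.011,-0.473,-0.612,-1.697,0,0,40]
    - [0.011,-0.473,-0.612,-1.697,0,0,40]
    - [0.011,-0.473,-0.612,-1.697,0,0,40]
    - [0.011,-0.473,-0.612,-1.697,0,0,40]
    - [0.011,-0.473,-0.612,-1.697,0,0,40]
    - [0.011,-0.473,-0.612,-1.697,0,0,40]
    - [0.011,-0.473,-0.612,-1.697,0,0,40]
    - [0.011,-0.473,-0.612,-1.697,0,0,40]
    - [0.011,-0.473,-0.612,-1.697,0,0,40]
    - [0.011,-0.473,-0.612,-1.697,0,0,40]
    - [0.011,-0.473,-0.612,-1.697,0,0,40]
    - [0.011,-0.473,-0.612,-1.697,0,0,40]
    - [0.011,-0.473,-0.612,-1.697,0,0,40]

```text
time: 2.1
tool_pos: [0.6382, 0.0834, 0.2201]
tcp_rot: [0.777, 1.429, -0.776]
wrist_force: [-0.5, -1.1, -0.5]
width: 0.405
```

```bash
cat >> h.py <<'E'
def arc(a0,a1,n,z,base,r=.15,lag=0):
    for i in range(1,n+1):
        a=a0+(a1-a0)*i/n; rel(pol(r,a,z),Rd(a-90-lag*i/n),f"{a:.0f}",base)
E
python3 - <<'E'
from h import *
s=monitor.read_state();print(s["q"].round(3))
b=(R.from_rotvec(s["tcp_rot"]).as_matrix(),s["tool_pos"])
rel(pol(.15,123,.085),Rd(33),"down",b)
arc(123,216,12,.085,b,lag=10)
E
```

```text
[ 0.09   0.213  1.687  0.002  1.242 -0.485]
down [0.1351, 0.0007, -0.0006, -0.0015, -0.002, 0.0001] rows>= 2.7
131 [0.1351, -0.0195, 0.0008, -0.1223, -0.002, -0.0] rows>= 2.7
138 [0.1351, -0.0393, 0.0049, -0.243, -0.002, -0.0001] rows>= 2.8
146 [0.135, -0.0584, 0.0116, -0.3637, -0.002, -0.0002] rows>= 3.0
154 [0.135, -0.0765, 0.0209, -0.4844, -0.002, -0.0004] rows>= 3.2
162 [0.135, -0.0931, 0.0325, -0.6051, -0.002, -0.0005] rows>= 4.0
170 [0.135, -0.108, 0.0463, -0.7259, -0.0019, -0.0006] rows>= 4.8
177 [0.135, -0.1209, 0.0619, -0.8466, -0.0019, -0.0007] rows>= 5.6
185 [0.1349, -0.1316, 0.0791, -0.9673, -0.0019, -0.0008] rows>= 6.5
193 [0.1349, -0.1398, 0.0977, -1.088, -0.0018, -0.001] rows>= 7.3
200 [0.1348, -0.1455, 0.1171, -1.2087, -0.0018, -0.0011] rows>= 8.1
208 [0.1348, -0.1485, 0.1372, -1.3295, -0.0018, -0.0012] rows>= 8.9
216 [0.1348, -0.1488, 0.1574, -1.4502, -0.0017, -0.0013] rows>= 9.7
```

Call:
jog_arm:
  rows:
    - [0.06,0.001,0,0,0,0,40]
    - [0.11,0.001,0,0,0,0,40]
    - [0.135,0.001,0,0,0,0,40]
    - [0.135,0.001,0,0,0,0,40]
    - [0.135,-0.0195,0.001,-0.122,0,0,40]
    - [0.135,-0.0393,0.005,-0.243,0,0,40]
    - [0.135,-0.0584,0.0116,-0.364,0,0,40]
    - [0.135,-0.0765,0.021,-0.484,0,0,40]
    - [0.135,-0.093,0.0325,-0.605,0,0,40]
    - [0.135,-0.108,0.0463,-0.726,0,0,40]
    - [0.135,-0.121,0.062,-0.847,0,0,40]
    - [0.135,-0.1316,0.079,-0.967,0,0,40]
    - [0.135,-0.14,0.0977,-1.088,0,0,40]
    - [0.135,-0.1455,0.117,-1.209,0,0,40]
    - [0.135,-0.1485,0.137,-1.33,0,0,40]
    - [0.135,-0.149,0.1574,-1.45,0,0,40]
    - [0.135,-0.149,0.1574,-1.45,0,0,40]
    - [0.135,-0.149,0.1574,-1.45,0,0,40]

```text
time: 3.9
tool_pos: [0.5993, -0.1302, 0.087]
tcp_rot: [-0.352, 1.54, 0.353]
wrist_force: [0.2, 1.3, 0.0]
width: 0.399
```

Run:
```python
from h import *
s=monitor.read_state()
b=(R.from_rotvec(s["tcp_rot"]).as_matrix(),s["tool_pos"])
rel(pol(.15,123,.19),Rd(33),"over",b)
t=imaging.read_camera("top");cv2.imwrite("pics/t1.png",crop(t,230,130,150,130,4))
```

```text
over [-0.1027, 0.1766, 0.1287, 1.4444, 0.001, -0.0018] rows>= 9.6
```

View pics/t1.png

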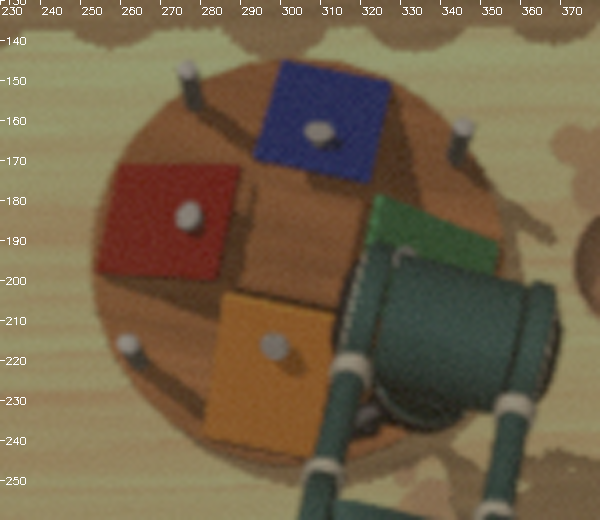

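Call:
jog_arm:
  rows:
    - [-0.05,0,0,0,0,0,40]
    - [-0.1,0,0,0,0,0,40]
    - [-0.103,0,0,0,0,0,40]
    - [-0.103,0.177,0.129,1.444,0,0,40]
    - [-0.103,0.177,0.129,1.444,0,0,40]
    - [-0.103,0.177,0.129,1.444,0,0,40]
    - [-0.103,0.177,0.129,1.444,0,0,40]
    - [-0.103,0.177,0.129,1.444,0,0,40]
    - [-0.103,0.177,0.129,1.444,0,0,40]
    - [-0.103,0.177,0.129,1.444,0,0,40]
    - [-0.103,0.177,0.129,1.444,0,0,40]
    - [-0.103,0.177,0.129,1.444,0,0,40]
    - [-0.103,0.177,0.129,1.444,0,0,40]
    - [-0.103,0.177,0.129,1.444,0,0,40]
    - [-0.103,0.177,0.129,1.444,0,0,40]
    - [-0.103,0.177,0.129,1.444,0,0,40]

```text
time: 5.55
tool_pos: [0.6374, 0.086, 0.1898]
tcp_rot: [0.774, 1.43, -0.771]
wrist_force: [0.4, -0.5, -0.7]
width: 0.403
```

Call:
jog_arm:
  rows:
    - [0.04,0.001,0,0,0,0,40]
    - [0.08,0.001,0,0,0,0,40]
    - [0.105,0.001,0,0,0,0,40]
    - [0.105,0.001,0,0,0,0,40]
    - [0.105,-0.0195,0.001,-0.122,0,0,40]
    - [0.105,-0.0393,0.005,-0.243,0,0,40]
    - [0.105,-0.0584,0.0116,-0.364,0,0,40]
    - [0.105,-0.0765,0.021,-0.484,0,0,40]
    - [0.105,-0.093,0.0325,-0.605,0,0,40]
    - [0.105,-0.108,0.0463,-0.726,0,0,40]
    - [0.105,-0.121,0.062,-0.847,0,0,40]
    - [0.105,-0.1316,0.079,-0.967,0,0,40]
    - [0.105,-0.14,0.0977,-1.088,0,0,40]
    - [0.105,-0.1455,0.117,-1.209,0,0,40]
    - [0.105,-0.1485,0.137,-1.33,0,0,40]
    - [0.105,-0.149,0.1574,-1.45,0,0,40]
    - [0.105,-0.149,0.1574,-1.45,0,0,40]
    - [0.105,-0.149,0.1574,-1.45,0,0,40]

```text
time: 7.35
tool_pos: [0.5999, -0.1274, 0.086]
tcp_rot: [-0.357, 1.539, 0.358]
wrist_force: [-0.9, -0.4, 0.5]
width: 0.399
```

Run:
```python
from h import *
s=monitor.read_state();print(s["tool_pos"],s["wrist_force"])
b=(R.from_rotvec(s["tcp_rot"]).as_matrix(),s["tool_pos"])
t=imaging.read_camera("top");cv2.imwrite("pics/t2.png",t)
for y in (180-28.3-90, -28.3-90,90-28.3): rel([.402,.2091,.15],Rd(y),y,b)
print(s["q"])
# color at amber/blue/red panel regions
for n,(u,v) in dict(front=(290,230),left=(265,190),back=(305,150)).items(): print(n,t[v-2:v+3,u-2:u+3].mean((0,1)))
```

```text
[ 0.59987075 -0.12735115  0.08602331] [-0.85659083 -0.40720216  0.5192916 ]
61.69999999999999 [-0.0639, 0.3892, -0.0293, 0.95, 0.0023, -0.0016] rows>= 7.9
-118.3 [-0.0639, 0.3892, -0.0293, -2.1916, 0.0019, 0.0027] rows>= 14.6
61.7 [-0.0639, 0.3892, -0.0293, 0.95, 0.0023, -0.0016] rows>= 7.9
[-0.25093514  0.27467881  1.87489571  0.00237765  0.99025392 -2.27908179]
front [26.24 35.   90.92]
left [96.36 52.56 46.84]
back [58.52 92.08 61.52]
```

Call:
jog_arm:
  rows:
    - [-0.05,0,0,0,0,0,50]
    - [-0.1,0,0,0,0,0,50]
    - [-0.1,0.389,-0.029,0.95,0.002,-0.002,50]
    - [-0.1,0.389,-0.029,0.95,0.002,-0.002,50]
    - [-0.1,0.389,-0.029,0.95,0.002,-0.002,50]
    - [-0.1,0.389,-0.029,0.95,0.002,-0.002,50]
    - [-0.1,0.389,-0.029,0.95,0.002,-0.002,50]
    - [-0.1,0.389,-0.029,0.95,0.002,-0.002,50]
    - [-0.1,0.389,-0.029,0.95,0.002,-0.002,50]
    - [-0.064,0.389,-0.029,0.95,0.002,-0.002,50]
    - [-0.064,0.389,-0.029,0.95,0.002,-0.002,50]
    - [-0.064,0.389,-0.029,0.95,0.002,-0.002,50]
    - [-0.064,0.389,-0.029,0.95,0.002,-0.002,50]

```text
time: 8.7
tool_pos: [0.4016, 0.2094, 0.1503]
tcp_rot: [0.385, 1.536, -0.386]
wrist_force: [0.3, -0.2, 0.1]
width: 0.501
```

Run:
```python
from h import *
s=monitor.read_state();print(s["tool_pos"],s["q"].round(2))
rel([.402,.2091,.016],Rd(61.7))
t=imaging.read_camera("top");u=imaging.read_camera("scene");d=cv2.absdiff(t,cv2.imread("pics/top0.png")).max(2)
for n,(x,y) in dict(green=(180,245),amber=(360,284)).items(): print(n,(d[y-25:y+25,x-25:x+25]>40).sum())
cv2.imwrite("pics/t3.png",np.hstack([crop(t,185,240,80,80,5),crop(u,310,150,80,80,5)]))
```

```text
[0.40155082 0.20941188 0.15027163] [ 0.43 -0.1   2.15 -0.    1.09 -0.65]
 [0.1343, 0.0, 0.0006, 0.0019, -0.0001, 0.0006] rows>= 2.7
green 0
amber 0
```

View pics/t3.png

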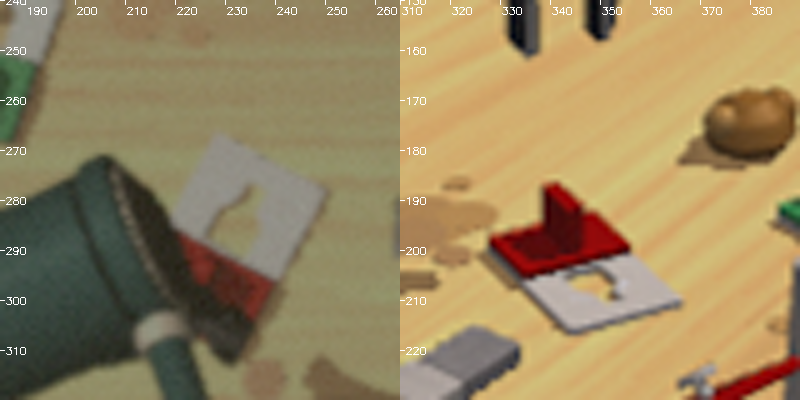

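Call:
jog_arm:
  rows:
    - [0.05,0,0.0005,0.002,0,0,50]
    - [0.1,0,0.0005,0.002,0,0,50]
    - [0.134,0,0.0005,0.002,0,0,50]
    - [0.134,0,0.0005,0.002,0,0,50]
    - [0.134,0,0.0005,0.002,0,0,0]
    - [0.134,0,0.0005,0.002,0,0,0]
    - [0.134,0,0.0005,0.002,0,0,0]
    - [0.134,0,0.0005,0.002,0,0,0]
    - [0.134,0,0.0005,0.002,0,0,0]
    - [0.134,0,0.0005,0.002,0,0,0]
  force: 60

```text
time: 9.8
tool_pos: [0.4053, 0.2093, 0.019]
tcp_rot: [0.39, 1.531, -0.387]
wrist_force: [1.7, -2.7, 6.9]
width: 0.154
```

```bash
cat >> h.py <<'E'
a=np.radians(FR);U=np.array([np.cos(a),np.sin(a),0]);Z=np.array([0,0,1.]);c4,s4=np.cos(np.radians(40)),np.sin(np.radians(40))
XS=-U*c4+Z*s4;N=U*s4+Z*c4;Y=np.cross(N,XS);F=np.r_[C,0]+.074*U+.106*Z
RH=np.c_[-N,Y,np.cross(-N,Y)]
def hang(s,h,t=.019,dx=0,dy=0): return F+(s-.067+dx)*XS+(h+t)*N+dy*Y   # dx: TCP ahead of grip pt along tile x
E
python3 - <<'E'
from h import *
s=monitor.read_state();print(s["q"].round(2))
b=(R.from_rotvec(s["tcp_rot"]).as_matrix(),s["tool_pos"])
print(np.degrees(np.arctan2(b[0][1,1],b[0][0,1])))
p=hang(.026,.06);print(p,RH)
rel(p,RH,"pre",b)
E
```

```text
[ 0.42  0.09  2.25 -0.    0.8  -0.65]
61.59426396293604
[ 0.56722504 -0.00872668  0.14016322] [[ 0.62874116  0.20791169  0.74930453]
 [-0.13364306  0.9781476  -0.1592696 ]
 [-0.76604444  0.          0.64278761]]
pre [-0.1206, -0.1144, 0.2466, -0.2755, -0.689, 0.0971] rows>= 5.9
```

Run:
```python
from h import *
p=hang(.026,.13);rel(p,RH,"pre2")
```

```text
pre2 [-0.1745, -0.1269, 0.2036, -0.2755, -0.689, 0.0971] rows>= 5.9
```

Call:
jog_arm:
  rows:
    - [-0.04,0,0,0,0,0,0]
    - [-0.08,0,0,0,0,0,0]
    - [-0.13,0,0,0,0,0,0]
    - [-0.175,0,0,0,0,0,0]
    - [-0.175,0,0,0,0,0,0]
    - [-0.1745,-0.05,0.08,-0.1,-0.25,0.035,0]
    - [-0.1745,-0.1,0.16,-0.2,-0.5,0.07,0]
    - [-0.1745,-0.127,0.204,-0.275,-0.689,0.097,0]
    - [-0.1745,-0.127,0.204,-0.275,-0.689,0.097,0]
    - [-0.1745,-0.127,0.204,-0.275,-0.689,0.097,0]
    - [-0.1745,-0.127,0.204,-0.275,-0.689,0.097,0]
    - [-0.1745,-0.127,0.204,-0.275,-0.689,0.097,0]

```text
time: 11.0
tool_pos: [0.5211, -0.0007, 0.191]
tcp_rot: [0.093, 0.874, -0.199]
wrist_force: [0.1, 0.1, -1.4]
width: 0.151
```

Run:
```python
from h import *
s=monitor.read_state();print(s["q"].round(2),s["tool_pos"],hang(.026,.13),s["wrist_force"],s["width"])
rel(hang(.026,.13),RH,"err");rel(hang(.026,.04),RH,"next")
t=imaging.read_camera("top");u=imaging.read_camera("scene")
cv2.imwrite("pics/t4.png",np.hstack([crop(t,250,170,80,90,5),crop(u,340,170,80,90,5)]))
# predicted pixel of tile points given measured TCP, assuming nominal grip
M=R.from_rotvec(s["tcp_rot"]).as_matrix();n=-M[:,0];y=M[:,1];x=np.cross(y,n);g=s["tool_pos"]-.019*n
for l,q in dict(W1=(89,40,5),W2=(89,-40,5),J1=(23,40,13),J2=(23,-40,13),O=(41,0,5)).items():
    X=g+(q[0]*x+q[1]*y+q[2]*n)/1000; print(l,"top",proj("top",X).round(1),"scene",proj("scene",X).round(1))
```

```text
[ 0.07 -0.39  2.45 -0.43  0.44 -0.96] [ 0.52105754 -0.00073573  0.19104437] [0.52321316 0.00062833 0.19378633] [ 0.05104355  0.08558919 -1.39218135] 0.15093332977749027
err [-0.0009, 0.0018, 0.0032, -0.0026, -0.005, 0.0027] rows>= 0.1
next [0.0891, 0.002, 0.0036, -0.0026, -0.005, 0.0027] rows>= 1.8
W1 top [281.3 222.3] scene [367.5 172.4]
W2 top [309.7 228.1] scene [344.4 182.8]
J1 top [277.9 243.3] scene [351.4 178. ]
J2 top [305.7 248.9] scene [328.8 188.1]
O top [293.1 239.4] scene [345.5 183.6]
```

View pics/t4.png

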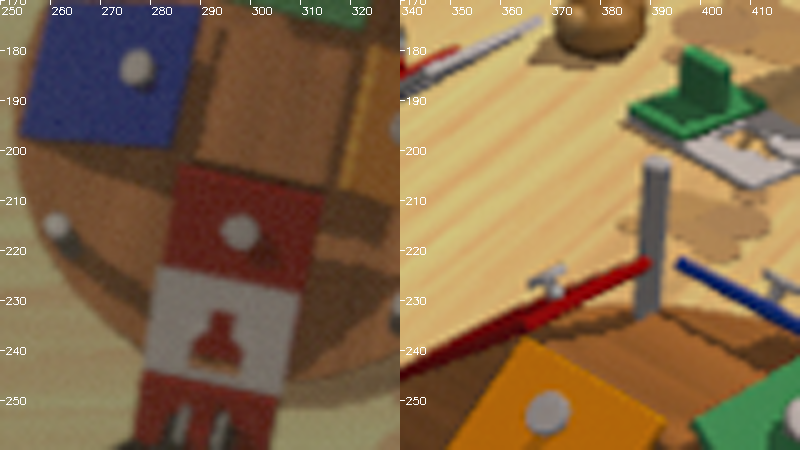

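Call:
jog_arm:
  rows:
    - [0.045,0.002,0.0036,-0.003,-0.005,0.003,0]
    - [0.089,0.002,0.0036,-0.003,-0.005,0.003,0]
    - [0.089,0.002,0.0036,-0.003,-0.005,0.003,0]
    - [0.089,0.002,0.0036,-0.003,-0.005,0.003,0]
    - [0.089,0.002,0.0036,-0.003,-0.005,0.003,0]
    - [0.089,0.002,0.0036,-0.003,-0.005,0.003,0]

```text
time: 11.7
tool_pos: [0.584, -0.0087, 0.1315]
tcp_rot: [0.091, 0.86, -0.191]
wrist_force: [0.0, 0.2, -2.2]
width: 0.153
```

Run:
```python
from h import *
s=monitor.read_state();print(s["q"].round(2),s["wrist_force"])
rel(hang(.026,.04),RH,"err");rel(hang(.026,.00),RH,"next")
t=imaging.read_camera("top");u=imaging.read_camera("scene")
cv2.imwrite("pics/t5.png",np.hstack([crop(t,260,190,60,70,6),crop(u,320,190,70,70,6)]))
M=R.from_rotvec(s["tcp_rot"]).as_matrix();n=-M[:,0];y=M[:,1];x=np.cross(y,n);g=s["tool_pos"]-.019*n
for l,q in dict(W1=(89,40,5),W2=(89,-40,5),O=(41,0,5)).items():
    X=g+(q[0]*x+q[1]*y+q[2]*n)/1000; print(l,"top",proj("top",X).round(1),"scene",proj("scene",X).round(1))
```

```text
[ 0.03 -0.14  2.4  -0.7   0.24 -0.7 ] [ 0.03129171  0.24730974 -2.15497367]
err [0.0027, -0.0035, -0.0071, 0.0019, 0.0093, -0.0049] rows>= 0.2
next [0.0427, -0.0037, -0.0074, 0.0019, 0.0093, -0.0049] rows>= 0.9
W1 top [284.7 203.6] scene [386.6 200.9]
W2 top [312. 209.] scene [364.5 212.7]
O top [296.1 220.1] scene [364.4 212.1]
```

View pics/t5.png

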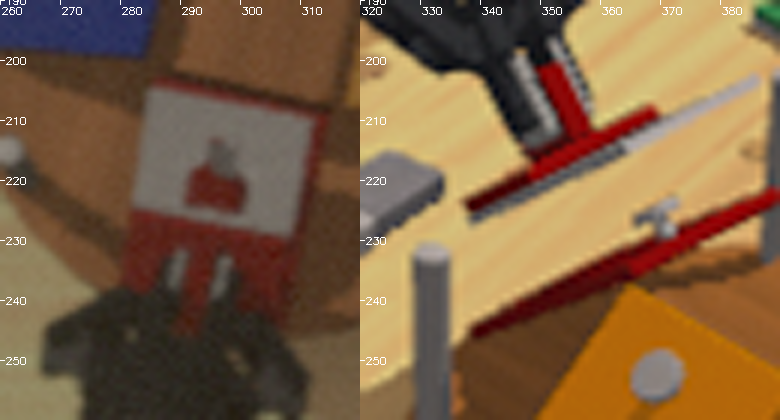

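Call:
jog_arm:
  rows:
    - [0.01,-0.0037,-0.0074,0.002,0.009,-0.005,0]
    - [0.025,-0.0037,-0.0074,0.002,0.009,-0.005,0]
    - [0.025,-0.0037,-0.0074,0.002,0.009,-0.005,0]
    - [0.025,-0.0037,-0.0074,0.002,0.009,-0.005,0]
    - [0.025,-0.0037,-0.0074,0.002,0.009,-0.005,0]
    - [0.025,-0.0037,-0.0074,0.002,0.009,-0.005,0]
    - [0.025,-0.0037,-0.0074,0.002,0.009,-0.005,0]
    - [0.025,-0.0037,-0.0074,0.002,0.009,-0.005,0]

```text
time: 12.6
tool_pos: [0.5933, -0.0147, 0.1078]
tcp_rot: [0.092, 0.869, -0.197]
wrist_force: [0.0, -0.5, -2.0]
width: 0.149
```

Run:
```python
from h import *
s=monitor.read_state();print(s["q"].round(3),s["wrist_force"],s["joint_vel"].round(3))
rel(hang(.026,.015),RH,"err");rel(hang(.026,.00),RH,"next")
```

```text
[ 0.019 -0.072  2.396 -0.844  0.196 -0.56 ] [ 0.04778658 -0.54415063 -2.00355441] [-0.001  0.003  0.001 -0.001 -0.     0.003]
err [0.003, 0.0005, 0.0003, -0.0005, 0.0005, 0.0004] rows>= 0.1
next [0.018, 0.0005, 0.0003, -0.0005, 0.0005, 0.0004] rows>= 0.4
```

Call:
jog_arm:
  rows:
    - [0.006,0.0005,0.0003,0,0,0,0]
    - [0.012,0.0005,0.0003,0,0,0,0]
    - [0.018,0.0005,0.0003,0,0,0,0]
    - [0.018,0.0005,0.0003,0,0,0,0]
    - [0.018,0.0005,0.0003,0,0,0,0]
    - [0.018,0.0005,0.0003,0,0,0,0]

```text
time: 13.2
tool_pos: [0.606, -0.0172, 0.0964]
tcp_rot: [0.09, 0.866, -0.197]
wrist_force: [-8.4, 0.1, 11.0]
width: 0.151
```

Run:
```python
from h import *
s=monitor.read_state();print(s["q"].round(3),s["wrist_force"],s["torque"])
rel(hang(.026,.0),RH,"err");rel(hang(-.001,.00),RH,"next")
print(R.from_matrix(RH).as_matrix().T@s["wrist_force"])
t=imaging.read_camera("top");u=imaging.read_camera("scene")
cv2.imwrite("pics/t6.png",np.hstack([crop(t,260,190,60,70,6),crop(u,320,190,70,70,6)]))
```

```text
[ 0.013 -0.024  2.381 -0.992  0.173 -0.415] [-8.39456131  0.13434398 10.98613607] [-0.74297055  0.50346946 -0.29716596]
err [0.001, 0.0002, -0.0023, 0.0005, 0.0037, 0.0014] rows>= 0.0
next [0.0009, 0.0002, -0.0293, 0.0005, 0.0037, 0.0014] rows>= 0.6
[-13.71182883  -1.61391919   0.75027238]
```

Call:
jog_arm:
  rows:
    - [0,0,-0.005,0,0.003,0.001,0]
    - [0,0,-0.01,0,0.003,0.001,0]
    - [0,0,-0.015,0,0.003,0.001,0]
    - [0,0,-0.02,0,0.003,0.001,0]
    - [0,0,-0.024,0,0.003,0.001,0]
    - [0,0,-0.028,0,0.003,0.001,0]
    - [0,0,-0.03,0,0.003,0.001,0]
    - [0,0,-0.03,0,0.003,0.001,0]
    - [0,0,-0.03,0,0.003,0.001,0]

```text
time: 14.2
tool_pos: [0.5889, -0.0124, 0.0823]
tcp_rot: [0.091, 0.86, -0.195]
wrist_force: [9.2, -2.4, 2.2]
width: 0.152
```

Run:
```python
from h import *
s=monitor.read_state();print(s["q"].round(3))
rel(hang(.0,.0),RH,"err")
print(RH.T@s["wrist_force"])
t=imaging.read_camera("top");u=imaging.read_camera("scene")
cv2.imwrite("pics/t6.png",np.hstack([crop(t,260,190,60,70,6),crop(u,320,190,70,70,6)]))
```

```text
[ 0.025 -0.028  2.425 -1.245  0.158 -0.15 ]
err [0.0015, -0.001, -0.0056, -0.0003, 0.0094, -0.0017] rows>= 0.1
[ 4.38112724 -0.39624659  8.67794652]
```

View pics/t6.png

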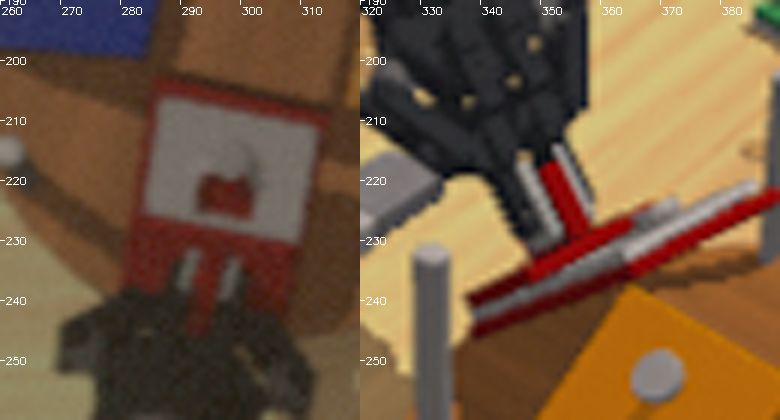

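Call:
jog_arm:
  rows:
    - [0.001,0,-0.003,0,0.005,0,0]
    - [0.001,0,-0.004,0,0.005,0,0]
    - [0.001,0,-0.004,0,0.005,0,0]
    - [0.001,0,-0.004,0,0.005,0,0]

```text
time: 14.7
tool_pos: [0.5893, -0.0126, 0.0822]
tcp_rot: [0.092, 0.86, -0.196]
wrist_force: [-0.7, -1.6, 7.3]
width: 0.148
```

Run:
```python
from h import *
s=monitor.read_state();print(s["q"].round(3))
rel(hang(.0,.0),RH,"err")
print(RH.T@s["wrist_force"])
```

```text
[ 0.025 -0.027  2.424 -1.25   0.159 -0.144]
err [0.0012, -0.0008, -0.0059, -0.0012, 0.0097, -0.001] rows>= 0.1
[-5.86264176 -1.67450094  4.41410611]
```

Call:
jog_arm:
  rows:
    - [0,0,0,0,0,0,35]
    - [0,0,0,0,0,0,35]
    - [0,0,0,0,0,0,35]
    - [-0.02,0,0,0,0,0,35]
    - [-0.06,0,0,0,0,0,35]
    - [-0.1,0,0,0,0,0,35]
    - [-0.14,0,0,0,0,0,35]
    - [-0.14,0,0,0,0,0,35]
    - [-0.14,0,0,0,0,0,35]

```text
time: 15.6
tool_pos: [0.5005, 0.0066, 0.1908]
tcp_rot: [0.093, 0.855, -0.195]
wrist_force: [0.3, -0.7, 0.1]
width: 0.353
```

Run:
```python
from h import *
s=monitor.read_state();print(s["q"].round(3),s["wrist_force"])
t=imaging.read_camera("top");u=imaging.read_camera("scene")
cv2.imwrite("pics/t7.png",np.vstack([np.hstack([crop(t,260,190,60,60,6),crop(u,320,190,70,60,6)]),cv2.resize(np.hstack([t[200:320,140:420],u[160:280,220:500]]),(780,167))]))
for l,q in dict(W1=(22,40,5),W2=(22,-40,5),J1=(-44,40,13),J2=(-44,-40,13),O=(-41,0,5)).items():
    X=F+(q[0]*XS+q[1]*Y+q[2]*N)/1000; print(l,"top",proj("top",X).round(1),"scene",proj("scene",X).round(1))
d=cv2.absdiff(t,cv2.imread("pics/top0.png")).max(2)
for n,(x,y) in dict(green=(180,245),amber=(360,284)).items(): print(n,(d[y-25:y+25,x-25:x+25]>40).sum())
```

```text
[ 0.1   -0.447  2.492 -0.468  0.451 -0.904] [ 0.33148473 -0.69895037  0.08273223]
W1 top [286.9 206.1] scene [385.2 220.6]
W2 top [313.2 211.4] scene [363.4 232.7]
J1 top [283.8 225.8] scene [368.6 224.1]
J2 top [309.5 230.9] scene [347.2 235.8]
O top [297.1 226.2] scene [360.1 232.3]
green 0
amber 51
```

View pics/t7.png

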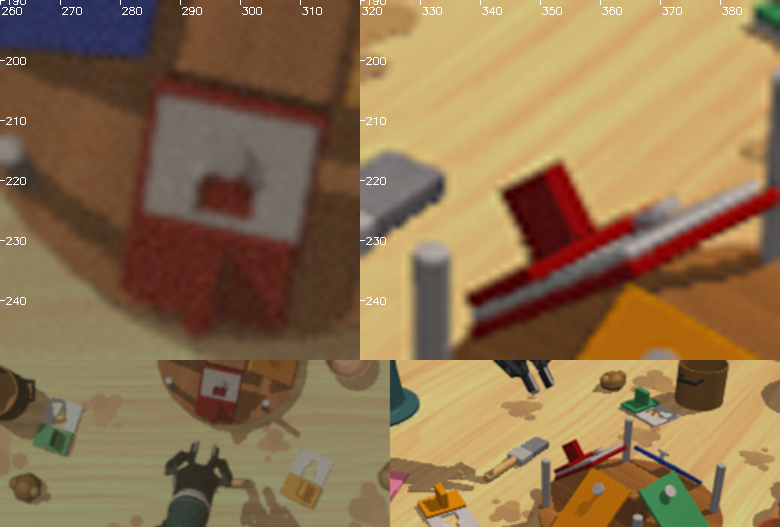

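Run:
```python
from h import *
s=monitor.read_state()
rel(pol(.15,213,.2),Rd(113),"over")
b=(Rd(113),pol(.15,213,.2))
print("then, relative to that:")
for i in range(0,13):
    a=213-93*i/12; rel(pol(.15,a,.085),Rd(113-80*i/12),f"{a:.0f}",b)
```

```text
over [0.0675, -0.1064, 0.0994, -0.5855, 0.6834, 0.2149] rows>= 6.2
then, relative to that:
213 [0.115, 0.0, 0.0, 0.0, 0.0, 0.0] rows>= 2.3
205 [0.115, 0.0202, -0.0022, 0.1164, 0.0, 0.0] rows>= 2.3
198 [0.115, 0.0404, -0.0016, 0.2327, 0.0, 0.0] rows>= 2.4
190 [0.115, 0.0604, 0.0017, 0.3491, 0.0, 0.0] rows>= 2.6
182 [0.115, 0.0798, 0.0077, 0.4654, 0.0, 0.0] rows>= 3.1
174 [0.115, 0.0982, 0.0162, 0.5818, 0.0, 0.0] rows>= 3.9
166 [0.115, 0.1153, 0.0271, 0.6981, 0.0, 0.0] rows>= 4.7
159 [0.115, 0.1307, 0.0403, 0.8145, 0.0, 0.0] rows>= 5.4
151 [0.115, 0.1442, 0.0554, 0.9308, 0.0, 0.0] rows>= 6.2
143 [0.115, 0.1556, 0.0722, 1.0472, 0.0, 0.0] rows>= 7.0
136 [0.115, 0.1646, 0.0903, 1.1636, 0.0, 0.0] rows>= 7.8
128 [0.115, 0.1711, 0.1095, 1.2799, 0.0, 0.0] rows>= 8.5
120 [0.115, 0.1749, 0.1294, 1.3963, 0.0, 0.0] rows>= 9.3
```

Call:
jog_arm:
  rows:
    - [-0.03,0,0,0,0,0,40]
    - [0.0675,-0.106,0.099,-0.586,0.683,0.215,40]
    - [0.0675,-0.106,0.099,-0.586,0.683,0.215,40]
    - [0.0675,-0.106,0.099,-0.586,0.683,0.215,40]
    - [0.0675,-0.106,0.099,-0.586,0.683,0.215,40]
    - [0.0675,-0.106,0.099,-0.586,0.683,0.215,40]
    - [0.0675,-0.106,0.099,-0.586,0.683,0.215,40]
    - [0.0675,-0.106,0.099,-0.586,0.683,0.215,40]
    - [0.0675,-0.106,0.099,-0.586,0.683,0.215,40]
    - [0.0675,-0.106,0.099,-0.586,0.683,0.215,40]
    - [0.0675,-0.106,0.099,-0.586,0.683,0.215,40]
    - [0.0675,-0.106,0.099,-0.586,0.683,0.215,40]
    - [0.0675,-0.106,0.099,-0.586,0.683,0.215,40]
    - [0.0675,-0.106,0.099,-0.586,0.683,0.215,40]
    - [0.0675,-0.106,0.099,-0.586,0.683,0.215,40]

```text
time: 17.2
tool_pos: [0.5937, -0.1223, 0.2003]
tcp_rot: [-0.316, 1.546, 0.315]
wrist_force: [1.5, 0.1, -0.5]
width: 0.4
```

Run:
```python
from h import *
s=monitor.read_state();print(s["q"].round(2),s["wrist_force"])
rel(pol(.15,213,.2),Rd(113),"err")
```

```text
[-0.24  0.16  1.79  0.    1.19 -2.22] [ 1.46026911  0.11281072 -0.46537016]
err [0.0003, -0.0007, 0.0003, 0.0003, 0.0013, 0.0009] rows>= 0.0
```

Call:
jog_arm:
  rows:
    - [0.045,0,0,0,0,0,40]
    - [0.09,0,0,0,0,0,40]
    - [0.115,0,0,0,0,0,40]
    - [0.115,0,0,0,0,0,40]
    - [0.115,0.02,-0.002,0.116,0,0,40]
    - [0.115,0.04,-0.0016,0.233,0,0,40]
    - [0.115,0.06,0.0017,0.349,0,0,40]
    - [0.115,0.08,0.0077,0.465,0,0,40]
    - [0.115,0.098,0.016,0.582,0,0,40]
    - [0.115,0.115,0.027,0.698,0,0,40]
    - [0.115,0.131,0.04,0.815,0,0,40]
    - [0.115,0.144,0.0554,0.931,0,0,40]
    - [0.115,0.1556,0.072,1.047,0,0,40]
    - [0.115,0.1646,0.09,1.164,0,0,40]
    - [0.115,0.171,0.1095,1.28,0,0,40]
    - [0.115,0.175,0.129,1.396,0,0,40]
    - [0.115,0.175,0.129,1.396,0,0,40]
    - [0.115,0.175,0.129,1.396,0,0,40]
    - [0.08,0.172,0.127,1.396,0,0,40]
    - [0.03,0.172,0.127,1.396,0,0,40]

```text
time: 19.2
tool_pos: [0.6393, 0.0843, 0.1675]
tcp_rot: [0.771, 1.434, -0.779]
wrist_force: [0.3, 0.8, 1.1]
width: 0.404
```

```bash
cat >> h.py <<'E'
PH=np.radians(15)
def Rtile(x,n,ph=PH):
    y=np.cross(n,x);b=n*np.cos(ph)+x*np.sin(ph);return np.c_[-b,y,np.cross(-b,y)]
def grasp(gx,gy,yaw,t,dx):
    x=np.array([np.cos(np.radians(yaw)),np.sin(np.radians(yaw)),0]);return np.array([gx,gy,0])+dx*x+t*Z, Rtile(x,Z)
RH2=Rtile(XS,N)
E
python3 - <<'E'
from h import *
p,M=grasp(.4101,-.204,-26,.023,-.003)
print(p);rel(p+.1*-M[:,0],M,"pre")
rel(p+[0,0,.15],M,"hi")
E
```

```text
[ 0.40740362 -0.20268489  0.023     ]
pre [0.0499, -0.3373, 0.1361, -0.5369, 0.2508, -0.0644] rows>= 7.3
hi [-0.0033, -0.351, 0.1138, -0.5369, 0.2508, -0.0644] rows>= 7.4
```

Call:
jog_arm:
  rows:
    - [-0.02,0,0,0,0,0,50]
    - [-0.003,-0.351,0.114,-0.537,0.251,-0.064,50]
    - [-0.003,-0.351,0.114,-0.537,0.251,-0.064,50]
    - [-0.003,-0.351,0.114,-0.537,0.251,-0.064,50]
    - [-0.003,-0.351,0.114,-0.537,0.251,-0.064,50]
    - [-0.003,-0.351,0.114,-0.537,0.251,-0.064,50]
    - [-0.003,-0.351,0.114,-0.537,0.251,-0.064,50]
    - [-0.003,-0.351,0.114,-0.537,0.251,-0.064,50]
    - [-0.003,-0.351,0.114,-0.537,0.251,-0.064,50]
    - [-0.003,-0.351,0.114,-0.537,0.251,-0.064,50]
    - [-0.003,-0.351,0.114,-0.537,0.251,-0.064,50]
    - [-0.003,-0.351,0.114,-0.537,0.251,-0.064,50]
    - [-0.003,-0.351,0.114,-0.537,0.251,-0.064,50]
    - [-0.003,-0.351,0.114,-0.537,0.251,-0.064,50]

```text
time: 20.6
tool_pos: [0.4081, -0.2021, 0.1727]
tcp_rot: [0.414, 1.797, -0.316]
wrist_force: [0.2, -0.4, -0.0]
width: 0.501
```

Run:
```python
from h import *
s=monitor.read_state();print(s["q"].round(2),s["wrist_force"])
p,M=grasp(.4101,-.204,-26,.023,-.003)
rel(p+.05*-M[:,0],M,"mid");rel(p,M,"grasp")
t=imaging.read_camera("top");u=imaging.read_camera("scene")
A=np.hstack([crop(t,250,135,115,115,3),crop(t,335,255,115,115,3)]);B=np.hstack([crop(u,225,230,115,80,3),crop(u,370,165,115,80,3)])
cv2.imwrite("pics/t8.png",np.vstack([A,B]))
```

```text
[-0.5   0.08  1.96 -0.01  1.37 -1.62] [ 0.22664714 -0.38618088 -0.03515392]
mid [0.0947, -0.0009, 0.0383, 0.002, 0.0, -0.0001] rows>= 2.0
grasp [0.1447, -0.0009, 0.0383, 0.002, 0.0, -0.0001] rows>= 3.0
```

View pics/t8.png

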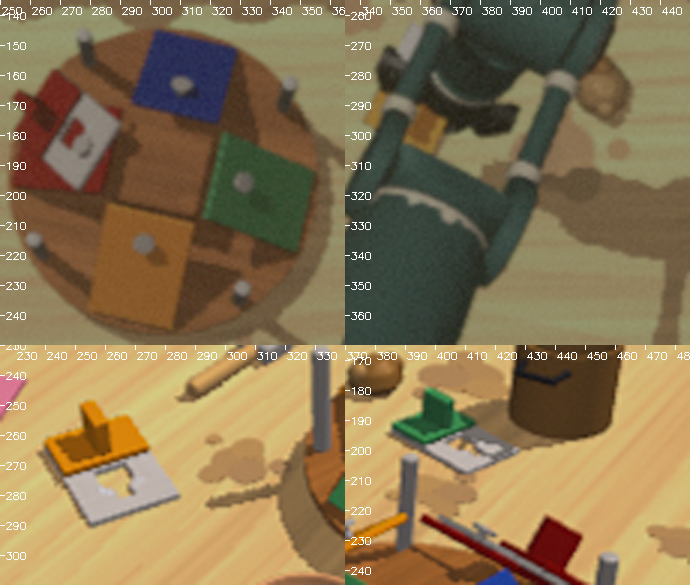

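Call:
jog_arm:
  rows:
    - [0.05,-0.001,0.038,0.002,0,0,50]
    - [0.095,-0.001,0.038,0.002,0,0,50]
    - [0.12,-0.001,0.038,0.002,0,0,50]
    - [0.145,-0.001,0.038,0.002,0,0,50]
    - [0.145,-0.001,0.038,0.002,0,0,50]
    - [0.145,-0.001,0.038,0.002,0,0,50]
    - [0.145,-0.001,0.038,0.002,0,0,0]
    - [0.145,-0.001,0.038,0.002,0,0,0]
    - [0.145,-0.001,0.038,0.002,0,0,0]
    - [0.145,-0.001,0.038,0.002,0,0,0]
    - [0.145,-0.001,0.038,0.002,0,0,0]
  force: 60

```text
time: 21.8
tool_pos: [0.409, -0.2038, 0.0246]
tcp_rot: [0.414, 1.793, -0.319]
wrist_force: [1.8, -0.1, 6.7]
width: 0.147
```

Run:
```python
from h import *
s=monitor.read_state();M=R.from_rotvec(s["tcp_rot"]).as_matrix();print(s["q"].round(2),s["wrist_force"],np.degrees(np.arctan2(M[1,1],M[0,1])),np.degrees(np.arccos(-M[2,0])))
p,_=grasp(.4101,-.204,-26,.023,-.003);a=np.radians(-26);d=s["tool_pos"]-p
print("tile x",d@[np.cos(a),np.sin(a),0],"y",d@[-np.sin(a),np.cos(a),0],"z",s["tool_pos"][2])
rel(hang(.026,.13,.023,-.003),RH2,"hi")
```

```text
[-0.51  0.26  2.06 -0.02  1.08 -1.61] [ 1.78322515 -0.12197294  6.72013142] 63.975354990746794 14.751013667164647
tile x 0.001898986241474591 y -0.0002891472728750869 z 0.02464236460202502
hi [-0.1668, 0.2326, -0.0354, -0.2487, -0.6903, 0.0223] rows>= 5.8
```

Call:
jog_arm:
  rows:
    - [-0.04,0,-0.01,0,0,0,0]
    - [-0.09,0,-0.023,0,0,0,0]
    - [-0.14,0,-0.035,0,0,0,0]
    - [-0.165,0,-0.035,0,0,0,0]
    - [-0.165,0,-0.035,0,0,0,0]
    - [-0.166,0.05,-0.035,-0.05,-0.14,0.004,0]
    - [-0.166,0.1,-0.035,-0.1,-0.28,0.009,0]
    - [-0.166,0.15,-0.035,-0.15,-0.42,0.013,0]
    - [-0.166,0.2,-0.035,-0.2,-0.56,0.018,0]
    - [-0.166,0.2326,-0.035,-0.249,-0.69,0.022,0]
    - [-0.166,0.2326,-0.035,-0.249,-0.69,0.022,0]
    - [-0.166,0.2326,-0.035,-0.249,-0.69,0.022,0]
    - [-0.166,0.2326,-0.035,-0.249,-0.69,0.022,0]
    - [-0.166,0.2326,-0.035,-0.249,-0.69,0.022,0]

```text
time: 23.2
tool_pos: [0.519, 0.0002, 0.1941]
tcp_rot: [0.12, 1.131, -0.189]
wrist_force: [-0.8, -0.3, -3.0]
width: 0.152
```

Run:
```python
from h import *
s=monitor.read_state();print(s["q"].round(2),s["wrist_force"],s["width"])
rel(hang(.026,.02,.0246,.001),RH2,"next")
t=imaging.read_camera("top");cv2.imwrite("pics/t9.png",t)
# white plate corners of tile in top image: mask bright grey
M=R.from_rotvec(s["tcp_rot"]).as_matrix();y=M[:,1];b=-M[:,0];a=np.cos(PH);x0=np.cross(y,b);n=b*np.cos(PH)-x0*np.sin(PH);x=np.cross(y,n)
g=s["tool_pos"]-.0246*n-.001*x
m=np.zeros((480,640),np.uint8);hs=cv2.cvtColor(t,cv2.COLOR_BGR2HSV);roi=np.array([proj("top",g+v) for v in (0*n,.1*x)]);print(roi)
m=((hs[...,1]<60)&(hs[...,2]>85)).astype(np.uint8)
cx,cy=proj("top",g+.056*x).astype(int);k=np.zeros_like(m);k[cy-28:cy+28,cx-28:cx+28]=1
nn,lab,st,ce=cv2.connectedComponentsWithStats(m*k);j=1+st[1:,4].argmax()
cnt,_=cv2.findContours((lab==j).astype(np.uint8),cv2.RETR_EXTERNAL,cv2.CHAIN_APPROX_NONE)
box=cv2.minAreaRect(max(cnt,key=len));print(st[j],cv2.boxPoints(box).round(1).tolist())
for l,q in dict(W1=(89,40,5),W2=(89,-40,5),J1=(23,40,13),J2=(23,-40,13)).items(): print(l,proj("top",g+(q[0]*x+q[1]*y+q[2]*n)/1000).round(1))
```

```text
[ 0.02 -0.27  2.27 -0.15  0.72 -1.25] [-0.77628789 -0.2581766  -3.01992545] 0.15177248630291565
next [0.1025, 0.0014, 0.0316, -0.0017, -0.0009, 0.0013] rows>= 2.1
[[291.30393121 249.83655823]
 [296.18000784 220.78529518]]
[279 222  30  25 427] [[277.79998779296875, 240.8000030517578], [281.70001220703125, 221.3000030517578], [309.6000061035156, 226.89999389648438], [305.70001220703125, 246.3000030517578]]
W1 [281.2 222.2]
W2 [309.5 227.9]
J1 [277.8 243.1]
J2 [305.6 248.7]
```

Call:
jog_arm:
  rows:
    - [0.035,0.0014,0.011,-0.001,-0.001,0.001,0]
    - [0.07,0.0014,0.021,-0.001,-0.001,0.001,0]
    - [0.1025,0.0014,0.031,-0.001,-0.001,0.001,0]
    - [0.1025,0.0014,0.031,-0.001,-0.001,0.001,0]
    - [0.1025,0.0014,0.031,-0.001,-0.001,0.001,0]
    - [0.1025,0.0014,0.031,-0.001,-0.001,0.001,0]
    - [0.1025,0.0014,0.031,-0.001,-0.001,0.001,0]
    - [0.1025,0.0014,0.031,-0.001,-0.001,0.001,0]

```text
time: 24.05
tool_pos: [0.5896, -0.0135, 0.1161]
tcp_rot: [0.12, 1.127, -0.187]
wrist_force: [0.1, 0.3, -1.5]
width: 0.149
```

Run:
```python
from h import *
s=monitor.read_state();print(s["q"].round(2),s["wrist_force"],s["width"])
rel(hang(.026,.02,.0246,.0005),RH2,"err");rel(hang(.026,-.001,.0246,.0005),RH2,"next")
```

```text
[-0.02 -0.03  2.22 -0.16  0.52 -1.25] [ 0.14055172  0.32096175 -1.45289167] 0.1489101368853873
err [0.0016, 0.0, -0.0012, -0.0012, 0.0028, -0.0001] rows>= 0.0
next [0.0219, 0.0, 0.0042, -0.0012, 0.0028, -0.0001] rows>= 0.4
```

Call:
jog_arm:
  rows:
    - [0.008,0,0.001,-0.001,0.003,0,0]
    - [0.016,0,0.003,-0.001,0.003,0,0]
    - [0.022,0,0.004,-0.001,0.003,0,0]
    - [0.022,0,0.004,-0.001,0.003,0,0]
    - [0.022,0,0.004,-0.001,0.003,0,0]
    - [0.022,0,0.004,-0.001,0.003,0,0]

```text
time: 24.65
tool_pos: [0.602, -0.016, 0.1009]
tcp_rot: [0.118, 1.13, -0.187]
wrist_force: [-27.0, 4.8, 31.0]
width: 0.15
```

Run:
```python
from h import *
s=monitor.read_state();print(s["q"].round(2),RH.T@s["wrist_force"],s["width"])
rel(hang(.026,.0,.0246,.0005),RH2,"err");rel(hang(0,.0,.0246,.0005),RH2,"home");rel(hang(-.006,.0,.0246,.0005),RH2,"past")
```

```text
[-0.02  0.02  2.21 -0.17  0.49 -1.25] [-41.36377889  -0.9553201   -1.04212175] 0.15022680387540308
err [0.0019, -0.0001, -0.001, 0.0003, -0.0002, 0.0006] rows>= 0.0
home [0.0086, -0.0001, -0.0261, 0.0003, -0.0002, 0.0006] rows>= 0.6
past [0.0101, -0.0001, -0.0319, 0.0003, -0.0002, 0.0006] rows>= 0.7
```

Call:
jog_arm:
  rows:
    - [-0.001,0,0,0,0,0,0]
    - [0.0,0,-0.005,0,0,0,0]
    - [0.0015,0,-0.01,0,0,0,0]
    - [0.003,0,-0.015,0,0,0,0]
    - [0.004,0,-0.02,0,0,0,0]
    - [0.0055,0,-0.025,0,0,0,0]
    - [0.0065,0,-0.029,0,0,0,0]
    - [0.0065,0,-0.029,0,0,0,0]
    - [0.0065,0,-0.029,0,0,0,0]

```text
time: 25.55
tool_pos: [0.5809, -0.0111, 0.0842]
tcp_rot: [0.118, 1.126, -0.186]
wrist_force: [5.0, -1.6, 0.0]
width: 0.149
```

Run:
```python
from h import *
s=monitor.read_state();print(s["q"].round(2),RH.T@s["wrist_force"],s["width"])
rel(hang(0,.0,.0246,.0005),RH2,"home");rel(hang(-.006,.0,.0246,.0005),RH2,"past")
d=(s["tool_pos"]-hang(0,.0,.0246,.0005));print("s",d@XS,"h",d@N,"y",d@Y)
```

```text
[-0.01  0.01  2.26 -0.19  0.45 -1.22] [ 3.33415028 -0.52372095  3.98176525] 0.1492968028524387
home [0.0026, -0.0005, 0.0005, 0.0004, 0.004, -0.0004] rows>= 0.1
past [0.0041, -0.0005, -0.0053, 0.0004, 0.004, -0.0004] rows>= 0.1
s 0.00018122392456049858 h 0.0026485990967875022 y 0.000529519246560247
```

Call:
jog_arm:
  rows:
    - [0.003,0,-0.003,0,0.003,0,0]
    - [0.004,0,-0.006,0,0.003,0,0]
    - [0.004,0,-0.007,0,0.003,0,0]
    - [0.004,0,-0.007,0,0.003,0,0]

```text
time: 25.95
tool_pos: [0.5815, -0.0106, 0.0836]
tcp_rot: [0.118, 1.118, -0.185]
wrist_force: [-3.8, -2.2, 18.3]
width: 0.147
```

Run:
```python
from h import *
s=monitor.read_state();print(s["q"].round(2),RH.T@s["wrist_force"],s["width"])
d=(s["tool_pos"]-hang(0,.0,.0246,.0005));print("s",d@XS,"h",d@N,"y",d@Y)
```

```text
[-0.01  0.    2.27 -0.2   0.43 -1.21] [-16.09419352  -2.9692588    9.27272613] 0.14738933745443714
s 0.00014670673287423767 h 0.0017948675388606045 y 0.0011607075993114828
```

Call:
jog_arm:
  rows:
    - [-0.001,0,0.001,0,0,0,35]
    - [-0.001,0,0.001,0,0,0,35]
    - [-0.001,0,0.001,0,0,0,35]
    - [-0.02,0,0,0,0,0,35]
    - [-0.06,0,0,0,0,0,35]
    - [-0.1,0,0,0,0,0,35]
    - [-0.14,0,0,0,0,0,35]
    - [-0.14,0,0,0,0,0,35]
    - [-0.14,0,0,0,0,0,35]

```text
time: 26.85
tool_pos: [0.5219, 0.002, 0.2101]
tcp_rot: [0.118, 1.117, -0.185]
wrist_force: [-0.3, -0.1, -0.0]
width: 0.348
```

```bash
cat >> h.py <<'E'
def white(t,c,w=28):
    hs=cv2.cvtColor(t,cv2.COLOR_BGR2HSV);m=((hs[...,1]<60)&(hs[...,2]>85)).astype(np.uint8);k=np.zeros_like(m);cx,cy=map(int,c);k[cy-w:cy+w,cx-w:cx+w]=1
    nn,lab,st,ce=cv2.connectedComponentsWithStats(m*k);j=1+st[1:,4].argmax()
    cnt,_=cv2.findContours((lab==j).astype(np.uint8),cv2.RETR_EXTERNAL,cv2.CHAIN_APPROX_NONE);b=cv2.minAreaRect(max(cnt,key=len));return st[j][4],cv2.boxPoints(b).round(1).tolist()
E
python3 - <<'E'
from h import *
t=imaging.read_camera("top");cv2.imwrite("pics/t10.png",t)
print(white(t,(298,217),20))
for l,q in dict(W1=(22,40,5),W2=(22,-40,5),J1=(-44,40,13),J2=(-44,-40,13)).items(): print(l,proj("top",F+(q[0]*XS+q[1]*Y+q[2]*N)/1000).round(1))
print("red pic t7 equiv")
s=monitor.read_state()
rel(pol(.15,123,.2),Rd(33),"over")
b=(Rd(33),pol(.15,123,.2))
for i in range(0,19):
    a=123+90*i/18; rel(pol(.15,a,.085),Rd(33+80*i/18),f"{a:.0f}",b)
E
```

```text
(np.int32(382), [[283.29998779296875, 223.6999969482422], [287.20001220703125, 205.89999389648438], [312.6000061035156, 211.60000610351562], [308.70001220703125, 229.39999389648438]])
W1 [286.9 206.1]
W2 [313.2 211.4]
J1 [283.8 225.8]
J2 [309.5 230.9]
red pic t7 equiv
over [0.0499, 0.1051, 0.0842, 0.7729, 0.4229, -0.1767] rows>= 6.0
123 [0.115, 0.0, 0.0, 0.0, 0.0, 0.0] rows>= 2.3
128 [0.115, -0.0131, 0.0006, -0.0776, 0.0, 0.0] rows>= 2.3
133 [0.115, -0.026, 0.0023, -0.1551, 0.0, 0.0] rows>= 2.4
138 [0.115, -0.0388, 0.0051, -0.2327, 0.0, 0.0] rows>= 2.4
143 [0.115, -0.0513, 0.009, -0.3103, 0.0, 0.0] rows>= 2.5
148 [0.115, -0.0634, 0.0141, -0.3879, 0.0, 0.0] rows>= 2.6
153 [0.115, -0.075, 0.0201, -0.4654, 0.0, 0.0] rows>= 3.1
158 [0.115, -0.086, 0.0271, -0.543, 0.0, 0.0] rows>= 3.6
163 [0.115, -0.0964, 0.0351, -0.6206, 0.0, 0.0] rows>= 4.1
168 [0.115, -0.1061, 0.0439, -0.6981, 0.0, 0.0] rows>= 4.7
173 [0.115, -0.1149, 0.0536, -0.7757, 0.0, 0.0] rows>= 5.2
178 [0.115, -0.1229, 0.064, -0.8533, 0.0, 0.0] rows>= 5.7
183 [0.115, -0.1299, 0.075, -0.9308, 0.0, 0.0] rows>= 6.2
188 [0.115, -0.1359, 0.0866, -1.0084, 0.0, 0.0] rows>= 6.7
193 [0.115, -0.141, 0.0987, -1.086, 0.0, 0.0] rows>= 7.2
198 [0.115, -0.1449, 0.1112, -1.1636, 0.0, 0.0] rows>= 7.8
203 [0.115, -0.1477, 0.124, -1.2411, 0.0, 0.0] rows>= 8.3
208 [0.115, -0.1494, 0.1369, -1.3187, 0.0, 0.0] rows>= 8.8
213 [0.115, -0.15, 0.15, -1.3963, 0.0, 0.0] rows>= 9.3
```

Call:
jog_arm:
  rows:
    - [-0.03,0,0,0,0,0,40]
    - [0.05,0.105,0.084,0.773,0.423,-0.177,40]
    - [0.05,0.105,0.084,0.773,0.423,-0.177,40]
    - [0.05,0.105,0.084,0.773,0.423,-0.177,40]
    - [0.05,0.105,0.084,0.773,0.423,-0.177,40]
    - [0.05,0.105,0.084,0.773,0.423,-0.177,40]
    - [0.05,0.105,0.084,0.773,0.423,-0.177,40]
    - [0.05,0.105,0.084,0.773,0.423,-0.177,40]
    - [0.05,0.105,0.084,0.773,0.423,-0.177,40]
    - [0.05,0.105,0.084,0.773,0.423,-0.177,40]
    - [0.05,0.105,0.084,0.773,0.423,-0.177,40]
    - [0.05,0.105,0.084,0.773,0.423,-0.177,40]
    - [0.05,0.105,0.084,0.773,0.423,-0.177,40]
    - [0.05,0.105,0.084,0.773,0.423,-0.177,40]

```text
time: 28.3
tool_pos: [0.638, 0.0847, 0.2002]
tcp_rot: [0.775, 1.428, -0.775]
wrist_force: [-0.3, -0.1, 0.1]
width: 0.403
```

Call:
jog_arm:
  rows:
    - [0.045,0,0,0,0,0,40]
    - [0.09,0,0,0,0,0,40]
    - [0.115,0,0,0,0,0,40]
    - [0.115,0,0,0,0,0,40]
    - [0.115,0,0,0,0,0,0]
    - [0.115,0,0,0,0,0,0]
    - [0.115,0,0,0,0,0,0]
    - [0.115,0,0,0,0,0,0]
  force: 25

```text
time: 29.1
tool_pos: [0.6389, 0.0847, 0.0867]
tcp_rot: [0.776, 1.426, -0.774]
wrist_force: [0.7, 0.6, -2.1]
width: 0.183
```

Run:
```python
from h import *
s=monitor.read_state();print(s["q"].round(2),s["wrist_force"],s["width"])
M=R.from_rotvec(s["tcp_rot"]).as_matrix();d=s["tool_pos"][:2]-C;print(np.hypot(*d),np.degrees(np.arctan2(d[1],d[0])),np.degrees(np.arctan2(M[1,1],M[0,1])))
```

```text
[ 0.09  0.33  1.8  -0.    1.01 -0.48] [ 0.65805112  0.64387214 -2.14784211] 0.1832074467368546
0.1497437307769698 122.77062866364341 33.021296335455574
```

Call:
jog_arm:
  rows:
    - [0,-0.0026,0,-0.0155,0,0,0]
    - [0,-0.0079,0.0002,-0.0465,0,0,0]
    - [0,-0.0157,0.0008,-0.093,0,0,0]
    - [0,-0.0235,0.0018,-0.14,0,0,0]
    - [0,-0.0312,0.0033,-0.186,0,0,0]
    - [0,-0.0388,0.0051,-0.233,0,0,0]
    - [0,-0.0464,0.0073,-0.279,0,0,0]
    - [0,-0.0538,0.01,-0.326,0,0,0]
    - [0,-0.061,0.013,-0.372,0,0,0]
    - [0,-0.0681,0.0163,-0.419,0,0,0]
    - [0,-0.075,0.0201,-0.465,0,0,0]
    - [0,-0.0817,0.0242,-0.512,0,0,0]
    - [0,-0.0882,0.0286,-0.558,0,0,0]
    - [0,-0.0944,0.0334,-0.605,0,0,0]
    - [0,-0.1004,0.0385,-0.651,0,0,0]
    - [0,-0.1061,0.0439,-0.698,0,0,0]
    - [0,-0.1115,0.0496,-0.744,0,0,0]
    - [0,-0.1166,0.0556,-0.791,0,0,0]
    - [0,-0.1198,0.0597,-0.822,0,0,0]
    - [0,-0.1213,0.0618,-0.837,0,0,0]

```text
time: 31.1
tool_pos: [0.5704, -0.0338, 0.0867]
tcp_rot: [0.122, 1.565, -0.123]
wrist_force: [-1.5, -1.0, -4.3]
width: 0.179
```

```bash
cat >> h.py <<'E'
def arcfrom(a1,yaw1,n,z,r=.15):
    s=monitor.read_state();M=R.from_rotvec(s["tcp_rot"]).as_matrix();d=s["tool_pos"][:2]-C;a0=np.degrees(np.arctan2(d[1],d[0]))%360;y0=np.degrees(np.arctan2(M[1,1],M[0,1]))
    print("now r",np.hypot(*d).round(4),"a",a0.round(1),"yaw",y0.round(1),"f",s["wrist_force"].round(1),s["width"].round(3),"q",s["q"].round(2))
    for i in range(1,n+1):
        k=(1-np.cos(np.pi*i/n))/2;k=.5*k+.5*i/n
        t=M.T@(pol(r,a0+(a1-a0)*k,z)-s["tool_pos"]);w=R.from_matrix(M.T@Rd(y0+(yaw1-y0)*k)).as_rotvec();print(np.r_[t,w].round(4).tolist())
E
python3 -c "
from h import *
arcfrom(213,113,13,.086)"
```

```text
Traceback (most recent call last):
  File "h.py", line 53, in arcfrom
    print("now r",np.hypot(*d).round(4),"a",a0.round(1),"yaw",y0.round(1),"f",s["wrist_force"].round(1),s["width"].round(3),"q",s["q"].round(2))
                                                                                                        ^^^^^^^^^^^^^^^^
AttributeError: 'float' object has no attribute 'round'
```

```bash
sed -i 's/s\["width"\].round(3)/round(s["width"],3)/' h.py; python3 -c "
from h import *
arcfrom(213,113,13,.086)"
```

```text
now r 0.1498 a 177.2 yaw 81.1 f [-1.5 -1.  -4.3] 0.179 q [-0.1   0.2   1.97 -0.    0.97 -1.52]
[0.0007, -0.0043, 0.0003, -0.0255, 0.0022, 0.0001]
[0.0007, -0.0098, 0.0012, -0.0588, 0.0022, 0.0002]
[0.0007, -0.0165, 0.0025, -0.0993, 0.0022, 0.0002]
[0.0007, -0.0241, 0.0044, -0.1459, 0.0022, 0.0003]
[0.0007, -0.0323, 0.0069, -0.1971, 0.0022, 0.0003]
[0.0007, -0.0409, 0.0101, -0.2511, 0.0022, 0.0004]
[0.0008, -0.0493, 0.0139, -0.3062, 0.0022, 0.0004]
[0.0008, -0.0574, 0.0181, -0.3602, 0.0022, 0.0005]
[0.0008, -0.0648, 0.0225, -0.4114, 0.0022, 0.0006]
[0.0008, -0.0713, 0.0269, -0.458, 0.0022, 0.0006]
[0.0008, -0.0767, 0.031, -0.4985, 0.0022, 0.0007]
[0.0008, -0.0811, 0.0345, -0.5318, 0.0022, 0.0007]
[0.0008, -0.0843, 0.0374, -0.5573, 0.0022, 0.0007]
```

Call:
jog_arm:
  rows:
    - [0.0007,-0.0043,0.0003,-0.0255,0,0,0]
    - [0.0007,-0.0098,0.0012,-0.059,0,0,0]
    - [0.0007,-0.0165,0.0025,-0.099,0,0,0]
    - [0.0007,-0.0241,0.0044,-0.146,0,0,0]
    - [0.0007,-0.0323,0.007,-0.197,0,0,0]
    - [0.0007,-0.0409,0.01,-0.251,0,0,0]
    - [0.0007,-0.0493,0.0139,-0.306,0,0,0]
    - [0.0007,-0.0574,0.0181,-0.36,0,0,0]
    - [0.0007,-0.0648,0.0225,-0.411,0,0,0]
    - [0.0007,-0.0713,0.0269,-0.458,0,0,0]
    - [0.0007,-0.0767,0.031,-0.4985,0,0,0]
    - [0.0007,-0.0811,0.0345,-0.532,0,0,0]
    - [0.0007,-0.0843,0.0374,-0.557,0,0,0]
    - [0.0007,-0.0843,0.0374,-0.557,0,0,0]
    - [0.0007,-0.0843,0.0374,-0.557,0,0,40]
    - [0.0007,-0.0843,0.0374,-0.557,0,0,40]
    - [0.0007,-0.0843,0.0374,-0.557,0,0,40]
    - [-0.05,-0.0843,0.0374,-0.557,0,0,40]
    - [-0.1,-0.0843,0.0374,-0.557,0,0,40]
    - [-0.1,-0.0843,0.0374,-0.557,0,0,40]

```text
time: 33.1
tool_pos: [0.5998, -0.1241, 0.1962]
tcp_rot: [-0.32, 1.531, 0.308]
wrist_force: [0.4, 0.6, 1.2]
width: 0.401
```

Run:
```python
from h import *
t=imaging.read_camera("top");u=imaging.read_camera("scene")
cv2.imwrite("pics/t11.png",np.hstack([crop(t,245,170,100,90,4),crop(u,320,180,100,90,4)]))
print(white(t,(298,217),22))
```

```text
(np.int32(484), [[278.8999938964844, 216.60000610351562], [291.6000061035156, 198.8000030517578], [320.70001220703125, 219.60000610351562], [308.0, 237.39999389648438]])
```

View pics/t11.png

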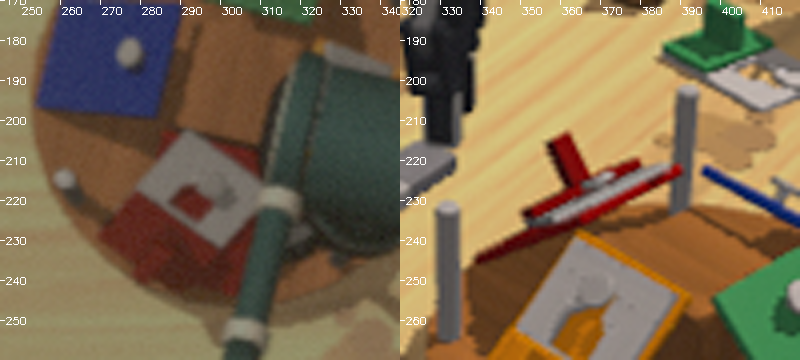

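Run:
```python
from h import *
from scipy.optimize import least_squares
obs=[((22,40,5),(292,202.5)),((-44,40,11),(279.3,216.8)),((-44,-40,11),(300.5,232.5))]
def T(q,w):
    c,s=np.cos(q[2]),np.sin(q[2]);return F+(q[0]+c*w[0]-s*w[1])/1000*XS+(q[1]+s*w[0]+c*w[1])/1000*Y+w[2]/1000*N
f=lambda q:np.concatenate([proj("top",T(q,w))-p for w,p in obs])
for fix in(0,1):
    r=least_squares((lambda q:f(q)) if not fix else (lambda q:f([0,0,q[2]])),[0,0,-.5]);print(r.x[:2],np.degrees(r.x[2]),f(r.x if not fix else [0,0,r.x[2]]).round(1))
ps=r.x[2]
print("fin scene pts",[proj("scene",T([0,0,ps],w)).round(0).tolist() for w in((-48,0,48),(-86,0,48))])
s=monitor.read_state();print(s["q"].round(2))
x=XS*np.cos(ps)+Y*np.sin(ps)
for h in (.12,.06,.026): 
    rel(F-.067*x+h*N,Rtile(x,N),f"h{h}");print(F-.067*x+h*N)
```

```text
[0.8770898 1.3546758] -28.363951492377016 [ 0.3 -0.4 -0.1  0.6 -0.2 -0.2]
[0. 0.] -29.054531898967042 [ 0.9 -0.1  0.3  0.7 -0.1  0.1]
fin scene pts [[359.0, 214.0], [357.0, 215.0]]
[-0.24  0.16  1.8   0.    1.17 -2.22]
h0.12 [0.0288, 0.1662, 0.004, 1.0524, -0.4885, 0.1013] rows>= 7.8
[0.53504747 0.0313778  0.16027818]
h0.06 [0.0751, 0.1443, 0.0353, 1.0524, -0.4885, 0.1013] rows>= 7.8
[0.57277194 0.02335921 0.11431551]
h0.026 [0.1013, 0.1319, 0.053, 1.0524, -0.4885, 0.1013] rows>= 7.8
[0.59414914 0.01881535 0.08827   ]
```

Call:
jog_arm:
  rows:
    - [-0.02,0.05,0,0.3,-0.14,0.03,50]
    - [0.0,0.1,0,0.6,-0.28,0.06,50]
    - [0.029,0.166,0.004,1.052,-0.4885,0.101,50]
    - [0.029,0.166,0.004,1.052,-0.4885,0.101,50]
    - [0.029,0.166,0.004,1.052,-0.4885,0.101,50]
    - [0.029,0.166,0.004,1.052,-0.4885,0.101,50]
    - [0.029,0.166,0.004,1.052,-0.4885,0.101,50]
    - [0.029,0.166,0.004,1.052,-0.4885,0.101,50]
    - [0.029,0.166,0.004,1.052,-0.4885,0.101,50]
    - [0.029,0.166,0.004,1.052,-0.4885,0.101,50]
    - [0.029,0.166,0.004,1.052,-0.4885,0.101,50]
    - [0.029,0.166,0.004,1.052,-0.4885,0.101,50]
    - [0.029,0.166,0.004,1.052,-0.4885,0.101,50]
    - [0.029,0.166,0.004,1.052,-0.4885,0.101,50]
  force: 40

```text
time: 34.6
tool_pos: [0.5355, 0.031, 0.1602]
tcp_rot: [0.625, 1.054, -0.343]
wrist_force: [0.1, 0.0, -0.1]
width: 0.501
```

```bash
cat > fixr.py <<'E'
from h import *
def pose(psd,h,dx=0,s=0):
    ps=np.radians(psd);x=XS*np.cos(ps)+Y*np.sin(ps);return F+s*XS+(dx-.067)*x+h*N,Rtile(x,N)
def where():
    s=monitor.read_state();M=R.from_rotvec(s["tcp_rot"]).as_matrix();print("q",s["q"].round(2),"f",(RH.T@s["wrist_force"]).round(1),"w",round(s["width"],3))
E
python3 - <<'E'
from fixr import *
where()
rel(*pose(-28.5,.12),"err");rel(*pose(-28.5,.06),".06");rel(*pose(-28.5,.026),"down")
E
```

```text
q [-0.01 -0.23  2.32  0.06  0.57 -0.96] f [0.2 0.1 0. ] w 0.501
err [-0.0002, -0.0006, -0.0005, -0.0088, 0.0002, -0.0023] rows>= 0.1
.06 [0.0577, -0.0006, 0.015, -0.0088, 0.0002, -0.0023] rows>= 1.2
down [0.0906, -0.0006, 0.0238, -0.0088, 0.0002, -0.0023] rows>= 1.9
```

Call:
jog_arm:
  rows:
    - [0.03,-0.0006,0.008,-0.009,0,-0.002,50]
    - [0.058,-0.0006,0.015,-0.009,0,-0.002,50]
    - [0.075,-0.0006,0.02,-0.009,0,-0.002,50]
    - [0.0906,-0.0006,0.0238,-0.009,0,-0.002,50]
    - [0.0906,-0.0006,0.0238,-0.009,0,-0.002,50]
    - [0.0906,-0.0006,0.0238,-0.009,0,-0.002,50]
    - [0.0906,-0.0006,0.0238,-0.009,0,-0.002,0]
    - [0.0906,-0.0006,0.0238,-0.009,0,-0.002,0]
    - [0.0906,-0.0006,0.0238,-0.009,0,-0.002,0]
    - [0.0906,-0.0006,0.0238,-0.009,0,-0.002,0]
    - [0.0906,-0.0006,0.0238,-0.009,0,-0.002,0]

```text
time: 35.7
tool_pos: [0.594, 0.0186, 0.0895]
tcp_rot: [0.616, 1.055, -0.339]
wrist_force: [-4.2, 0.6, 6.1]
width: 0.153
```

Run:
```python
from fixr import *
where()
s=monitor.read_state();d=s["tool_pos"]-F;M=R.from_rotvec(s["tcp_rot"]).as_matrix()
print("sx,sy,h",d@XS,d@Y,d@N,"psi pos",np.degrees(np.arctan2(-d@Y,-d@XS)),"r",np.hypot(d@XS,d@Y),"psi rot",np.degrees(np.arctan2(-M[:,1]@XS,M[:,1]@Y)))
p0=np.degrees(np.arctan2(-d@Y,-d@XS))
for p in (-28.5,-24,-19,-14,-9,-5,-2,0,): rel(*pose(p,d@N),p)
```

```text
q [-0.04  0.    2.27  0.12  0.39 -1.05] f [-7.4 -0.3  0.6] w 0.153
sx,sy,h -0.057831336714686064 0.03226369375697144 0.02695653157400108 psi pos -29.15683883393108 r 0.0662224240046454 psi rot -28.49642857316333
-28.5 [0.0002, -0.0008, -0.0008, 0.0005, 0.0013, -0.0015] rows>= 0.0
-24 [0.0001, -0.006, -0.0006, -0.0754, 0.0013, -0.0218] rows>= 0.5
-19 [-0.0001, -0.0118, 0.0001, -0.1597, 0.0014, -0.0443] rows>= 1.1
-14 [-0.0004, -0.0175, 0.0013, -0.244, 0.0015, -0.0668] rows>= 1.7
-9 [-0.0008, -0.0231, 0.0029, -0.3283, 0.0015, -0.0894] rows>= 2.3
-5 [-0.0013, -0.0275, 0.0046, -0.3958, 0.0016, -0.1074] rows>= 2.7
-2 [-0.0017, -0.0307, 0.006, -0.4464, 0.0016, -0.1209] rows>= 3.1
0 [-0.0019, -0.0327, 0.0071, -0.4801, 0.0016, -0.1299] rows>= 3.3
```

Call:
jog_arm:
  rows:
    - [0,-0.006,-0.0006,-0.075,0,-0.022,0]
    - [0,-0.0118,0.0,-0.16,0,-0.044,0]
    - [-0.0004,-0.0175,0.001,-0.244,0,-0.067,0]
    - [-0.0008,-0.0231,0.0025,-0.328,0,-0.089,0]
    - [-0.001,-0.0275,0.004,-0.396,0,-0.107,0]
    - [-0.0015,-0.0307,0.005,-0.446,0,-0.121,0]
    - [-0.0015,-0.0325,0.006,-0.48,0,-0.13,0]
    - [-0.0015,-0.0325,0.006,-0.48,0,-0.13,0]
    - [-0.001,-0.0325,0.003,-0.48,0,-0.13,0]
    - [-0.001,-0.0325,0.003,-0.48,0,-0.13,0]
    - [-0.001,-0.0325,0.003,-0.48,0,-0.13,0]

```text
time: 36.8
tool_pos: [0.5817, -0.0086, 0.0851]
tcp_rot: [0.118, 1.12, -0.185]
wrist_force: [2.2, 0.8, 8.2]
width: 0.158
```

```bash
cat >> fixr.py <<'E'
def loc():
    where();s=monitor.read_state();d=s["tool_pos"]-F;M=R.from_rotvec(s["tcp_rot"]).as_matrix()
    print("sx,sy,h",(d@XS).round(4),(d@Y).round(4),(d@N).round(4),"psi rot",np.degrees(np.arctan2(-M[:,1]@XS,M[:,1]@Y)).round(2))
E
python3 - <<'E'
from fixr import *
loc();rel(*pose(0,.027,s=-.003),0)
E
```

```text
q [-0.01  0.    2.27 -0.2   0.44 -1.21] f [-5.   1.2  6.8] w 0.158
sx,sy,h -0.0656 0.0031 0.0277 psi rot 0.01
0 [0.0018, -0.0031, -0.0041, 0.0005, 0.0097, -0.0014] rows>= 0.1
```

Call:
jog_arm:
  rows:
    - [0.0005,-0.002,0,0,0.005,-0.001,0]
    - [0.0005,-0.0035,0,0,0.01,-0.001,0]
    - [0.0005,-0.0035,-0.002,0,0.01,-0.001,0]
    - [0.001,-0.0035,-0.004,0,0.01,-0.001,0]
    - [0.001,-0.0035,-0.004,0,0.01,-0.001,0]

```text
time: 37.3
tool_pos: [0.5813, -0.0115, 0.0851]
tcp_rot: [0.119, 1.123, -0.185]
wrist_force: [8.8, -1.5, 0.9]
width: 0.152
```

Run:
```python
from fixr import *
loc()
```

```text
q [-0.01  0.    2.26 -0.19  0.44 -1.22] f [5.  0.3 7.4] w 0.152
sx,sy,h -0.0654 0.0002 0.0275 psi rot -0.03
```

Call:
jog_arm:
  rows:
    - [0,0,0,0,0,0,35]
    - [0,0,0,0,0,0,35]
    - [0,0,0,0,0,0,35]
    - [-0.02,0,0,0,0,0,35]
    - [-0.06,0,0,0,0,0,35]
    - [-0.1,0,0,0,0,0,35]
    - [-0.14,0,0,0,0,0,35]
    - [-0.14,0,0,0,0,0,35]
    - [-0.14,0,0,0,0,0,35]

```text
time: 38.2
tool_pos: [0.5224, 0.0008, 0.2124]
tcp_rot: [0.119, 1.121, -0.185]
wrist_force: [0.9, -0.1, 0.1]
width: 0.346
```

Run:
```python
from h import *
t=imaging.read_camera("top");cv2.imwrite("pics/t12.png",t);u=imaging.read_camera("scene");cv2.imwrite("pics/s12.png",u)
print(white(t,(298,217),20))
print("expected (amber hung): 283.3,223.7 287.2,205.9 312.6,211.6 308.7,229.4")
print(white(t,(183,238),22), white(cv2.imread("pics/top0.png"),(183,238),22))
rel(pol(.15,213,.2),Rd(113),"over")
b=(Rd(113),pol(.15,213,.2))
```

```text
(np.int32(415), [[282.1000061035156, 223.89999389648438], [286.29998779296875, 205.6999969482422], [312.1000061035156, 211.60000610351562], [307.8999938964844, 229.89999389648438]])
expected (amber hung): 283.3,223.7 287.2,205.9 312.6,211.6 308.7,229.4
(np.int32(444), [[168.6999969482422, 244.89999389648438], [175.39999389648438, 224.8000030517578], [199.6999969482422, 232.89999389648438], [193.0, 253.0]]) (np.int32(440), [[168.6999969482422, 244.89999389648438], [175.39999389648438, 224.8000030517578], [199.6999969482422, 232.89999389648438], [193.0, 253.0]])
over [0.0499, -0.1058, 0.0836, -0.6003, 0.4271, 0.1333] rows>= 5.0
```

Call:
jog_arm:
  rows:
    - [-0.03,0,0,0,0,0,40]
    - [0.05,-0.106,0.084,-0.6,0.427,0.133,40]
    - [0.05,-0.106,0.084,-0.6,0.427,0.133,40]
    - [0.05,-0.106,0.084,-0.6,0.427,0.133,40]
    - [0.05,-0.106,0.084,-0.6,0.427,0.133,40]
    - [0.05,-0.106,0.084,-0.6,0.427,0.133,40]
    - [0.05,-0.106,0.084,-0.6,0.427,0.133,40]
    - [0.05,-0.106,0.084,-0.6,0.427,0.133,40]
    - [0.05,-0.106,0.084,-0.6,0.427,0.133,40]
    - [0.05,-0.106,0.084,-0.6,0.427,0.133,40]
    - [0.05,-0.106,0.084,-0.6,0.427,0.133,40]
    - [0.05,-0.106,0.084,-0.6,0.427,0.133,40]
    - [0.05,-0.106,0.084,-0.6,0.427,0.133,40]

```text
time: 39.6
tool_pos: [0.5943, -0.1231, 0.2006]
tcp_rot: [-0.315, 1.547, 0.314]
wrist_force: [0.7, 0.1, -0.1]
width: 0.4
```

Call:
jog_arm:
  rows:
    - [0.045,0,0,0,0,0,40]
    - [0.09,0,0,0,0,0,40]
    - [0.115,0,0,0,0,0,40]
    - [0.115,0,0,0,0,0,40]
    - [0.115,0,0,0,0,0,0]
    - [0.115,0,0,0,0,0,0]
    - [0.115,0,0,0,0,0,0]
    - [0.115,0,0,0,0,0,0]
  force: 25

```text
time: 40.4
tool_pos: [0.5951, -0.1232, 0.0868]
tcp_rot: [-0.315, 1.545, 0.314]
wrist_force: [-1.6, -0.2, -2.8]
width: 0.18
```

```bash
python3 -c "
from h import *
arcfrom(168,73,18,.086)"
```

```text
now r 0.1494 a 213.3 yaw 113.0 f [-1.6 -0.2 -2.8] 0.18 q [-0.25  0.26  1.89 -0.    0.99 -2.22]
[0.0008, 0.0036, -0.0012, 0.022, 0.0021, 0.0016]
[0.0008, 0.0082, -0.0018, 0.0493, 0.0021, 0.0016]
[0.0008, 0.0136, -0.0024, 0.0815, 0.0021, 0.0015]
[0.0007, 0.0199, -0.0028, 0.1183, 0.0022, 0.0015]
[0.0007, 0.0268, -0.003, 0.1592, 0.0022, 0.0015]
[0.0007, 0.0343, -0.0028, 0.2035, 0.0022, 0.0014]
[0.0007, 0.0423, -0.0022, 0.2505, 0.0023, 0.0014]
[0.0007, 0.0505, -0.0011, 0.2992, 0.0023, 0.0013]
[0.0007, 0.0588, 0.0005, 0.3489, 0.0023, 0.0012]
[0.0007, 0.0669, 0.0025, 0.3986, 0.0024, 0.0012]
[0.0007, 0.0749, 0.005, 0.4473, 0.0024, 0.0011]
[0.0007, 0.0823, 0.0077, 0.4943, 0.0024, 0.0011]
[0.0007, 0.0893, 0.0107, 0.5385, 0.0025, 0.001]
[0.0007, 0.0955, 0.0137, 0.5794, 0.0025, 0.001]
[0.0006, 0.101, 0.0167, 0.6163, 0.0025, 0.0009]
[0.0006, 0.1057, 0.0195, 0.6485, 0.0025, 0.0009]
[0.0006, 0.1096, 0.022, 0.6757, 0.0025, 0.0009]
[0.0006, 0.1127, 0.0241, 0.6978, 0.0026, 0.0008]
```

Call:
jog_arm:
  rows:
    - [0.0007,0.0036,-0.0012,0.022,0,0,0]
    - [0.0007,0.0082,-0.0018,0.049,0,0,0]
    - [0.0007,0.0136,-0.0024,0.0815,0,0,0]
    - [0.0007,0.02,-0.0028,0.118,0,0,0]
    - [0.0007,0.0268,-0.003,0.159,0,0,0]
    - [0.0007,0.0343,-0.0028,0.2035,0,0,0]
    - [0.0007,0.0423,-0.0022,0.2505,0,0,0]
    - [0.0007,0.0505,-0.0011,0.299,0,0,0]
    - [0.0007,0.0588,0.0005,0.349,0,0,0]
    - [0.0007,0.067,0.0025,0.3986,0,0,0]
    - [0.0007,0.075,0.005,0.447,0,0,0]
    - [0.0007,0.0823,0.0077,0.494,0,0,0]
    - [0.0007,0.0893,0.0107,0.5385,0,0,0]
    - [0.0007,0.0955,0.0137,0.579,0,0,0]
    - [0.0007,0.101,0.0167,0.616,0,0,0]
    - [0.0007,0.1057,0.0195,0.6485,0,0,0]
    - [0.0007,0.1096,0.022,0.676,0,0,0]
    - [0.0007,0.1127,0.0241,0.698,0,0,0]

```text
time: 42.2
tool_pos: [0.5737, -0.0102, 0.0868]
tcp_rot: [0.234, 1.554, -0.235]
wrist_force: [-0.1, -2.9, -2.7]
width: 0.178
```

```bash
python3 -c "
from h import *
arcfrom(123,33,15,.086)"
```

```text
now r 0.1495 a 168.0 yaw 72.9 f [-0.1 -2.9 -2.7] 0.178 q [-0.06  0.2   1.96 -0.    0.97 -1.33]
[0.0008, 0.0045, -0.0008, 0.027, 0.0041, 0.0001]
[0.0008, 0.0103, -0.001, 0.0614, 0.0041, 0.0]
[0.0008, 0.0174, -0.001, 0.1028, 0.0041, -0.0001]
[0.0008, 0.0254, -0.0006, 0.1503, 0.0041, -0.0002]
[0.0008, 0.0343, 0.0004, 0.2029, 0.0041, -0.0003]
[0.0008, 0.0437, 0.002, 0.2593, 0.0041, -0.0004]
[0.0008, 0.0534, 0.0043, 0.3181, 0.0041, -0.0005]
[0.0008, 0.063, 0.0073, 0.3776, 0.0041, -0.0007]
[0.0008, 0.0723, 0.0109, 0.4364, 0.0041, -0.0008]
[0.0008, 0.0809, 0.015, 0.4928, 0.0041, -0.0009]
[0.0008, 0.0888, 0.0192, 0.5454, 0.0041, -0.001]
[0.0009, 0.0956, 0.0234, 0.5929, 0.0041, -0.0011]
[0.0009, 0.1014, 0.0274, 0.6343, 0.004, -0.0012]
[0.0009, 0.1061, 0.0309, 0.6687, 0.004, -0.0013]
[0.0009, 0.1096, 0.0338, 0.6957, 0.004, -0.0013]
```

Call:
jog_arm:
  rows:
    - [0.0008,0.0045,-0.0008,0.027,0.004,0,0]
    - [0.0008,0.0103,-0.001,0.061,0.004,0,0]
    - [0.0008,0.0174,-0.001,0.103,0.004,0,0]
    - [0.0008,0.0254,-0.0006,0.15,0.004,0,0]
    - [0.0008,0.0343,0.0004,0.203,0.004,0,0]
    - [0.0008,0.0437,0.002,0.259,0.004,0,0]
    - [0.0008,0.0534,0.0043,0.318,0.004,0,0]
    - [0.0008,0.063,0.0073,0.3776,0.004,0,0]
    - [0.0008,0.0723,0.0109,0.436,0.004,0,0]
    - [0.0008,0.081,0.015,0.493,0.004,0,0]
    - [0.0008,0.0888,0.0192,0.545,0.004,0,0]
    - [0.0008,0.0956,0.0234,0.593,0.004,0,0]
    - [0.0008,0.1014,0.0274,0.634,0.004,0,0]
    - [0.0008,0.1061,0.031,0.669,0.004,0,0]
    - [0.0008,0.1096,0.0338,0.696,0.004,0,0]
    - [0.0008,0.1096,0.0338,0.696,0.004,0,0]
    - [0.0008,0.1096,0.0338,0.696,0.004,0,40]
    - [0.0008,0.1096,0.0338,0.696,0.004,0,40]
    - [0.0008,0.1096,0.0338,0.696,0.004,0,40]
    - [-0.05,0.1096,0.0338,0.696,0.004,0,40]

```text
time: 44.2
tool_pos: [0.6323, 0.0841, 0.1285]
tcp_rot: [0.771, 1.44, -0.782]
wrist_force: [0.2, -0.7, -0.9]
width: 0.402
```

Run:
```python
from h import *
s=monitor.read_state();print(s["q"].round(2))
rel([.5943,-.1231,.2],Rd(113),"over213")
```

```text
[ 0.09  0.28  1.78  0.    1.1  -0.48]
over213 [-0.071, -0.1455, 0.1526, -1.3966, -0.0144, 0.0046] rows>= 9.3
```

Call:
jog_arm:
  rows:
    - [-0.04,0,0,0,0,0,40]
    - [-0.071,0,0,0,0,0,40]
    - [-0.071,-0.1455,0.1526,-1.397,-0.014,0.005,40]
    - [-0.071,-0.1455,0.1526,-1.397,-0.014,0.005,40]
    - [-0.071,-0.1455,0.1526,-1.397,-0.014,0.005,40]
    - [-0.071,-0.1455,0.1526,-1.397,-0.014,0.005,40]
    - [-0.071,-0.1455,0.1526,-1.397,-0.014,0.005,40]
    - [-0.071,-0.1455,0.1526,-1.397,-0.014,0.005,40]
    - [-0.071,-0.1455,0.1526,-1.397,-0.014,0.005,40]
    - [-0.071,-0.1455,0.1526,-1.397,-0.014,0.005,40]
    - [-0.071,-0.1455,0.1526,-1.397,-0.014,0.005,40]
    - [-0.071,-0.1455,0.1526,-1.397,-0.014,0.005,40]
    - [-0.071,-0.1455,0.1526,-1.397,-0.014,0.005,40]
    - [-0.071,-0.1455,0.1526,-1.397,-0.014,0.005,40]
    - [-0.071,-0.1455,0.1526,-1.397,-0.014,0.005,40]
    - [-0.071,-0.1455,0.1526,-1.397,-0.014,0.005,40]

```text
time: 45.8
tool_pos: [0.5943, -0.1231, 0.2001]
tcp_rot: [-0.314, 1.548, 0.315]
wrist_force: [1.0, 0.4, -0.1]
width: 0.399
```

Run:
```python
from h import *
s=monitor.read_state();print(s["q"].round(2))
rel(pol(.15,213,.2),Rd(113),"err")
t=imaging.read_camera("top");cv2.imwrite("pics/t13.png",t)
hs=cv2.cvtColor(t,cv2.COLOR_BGR2HSV);g=((hs[...,1]<60)&(hs[...,2]>110)).astype(np.uint8)
for n,(u,v) in dict(GA=(262,216),AR=(276.6,147.6),BR=(345.6,161.4)).items():
    u,v=int(u),int(v);k=g[v-8:v+9,u-8:u+9];y,x=np.nonzero(k);print(n,len(x),u,v,(x.mean()+u-8).round(1),(y.mean()+v-8).round(1))
print("front",white(t,(298,217),20)); print("left",white(t,(278,186),20))
```

```text
[-0.25  0.16  1.79  0.    1.19 -2.22]
err [0.0001, 0.0003, 0.0, -0.0002, 0.0, -0.0004] rows>= 0.0
GA 15 262 216 260.7 214.3
AR 23 276 147 277.3 146.0
BR 20 345 161 346.4 162.4
front (np.int32(415), [[283.3999938964844, 224.0], [287.20001220703125, 206.0], [319.0, 212.8000030517578], [315.1000061035156, 230.8000030517578]])
left (np.int32(369), [[264.5, 194.89999389648438], [271.3999938964844, 167.60000610351562], [286.8999938964844, 171.5], [280.1000061035156, 198.8000030517578]])
```

Call:
jog_arm:
  rows:
    - [0.045,0,0,0,0,0,40]
    - [0.09,0,0,0,0,0,40]
    - [0.114,0,0,0,0,0,40]
    - [0.114,0,0,0,0,0,40]
    - [0.114,0,0,0,0,0,0]
    - [0.114,0,0,0,0,0,0]
    - [0.114,0,0,0,0,0,0]
    - [0.114,0,0,0,0,0,0]
  force: 25

```text
time: 46.65
tool_pos: [0.5948, -0.1231, 0.087]
tcp_rot: [-0.315, 1.546, 0.315]
wrist_force: [0.8, -0.4, -4.8]
width: 0.176
```

Call:
jog_arm:
  rows:
    - [0.0007,0.0036,-0.0012,0.022,0,0,0]
    - [0.0007,0.0082,-0.0018,0.049,0,0,0]
    - [0.0007,0.0136,-0.0024,0.0815,0,0,0]
    - [0.0007,0.02,-0.0028,0.118,0,0,0]
    - [0.0007,0.0268,-0.003,0.159,0,0,0]
    - [0.0007,0.0343,-0.0028,0.2035,0,0,0]
    - [0.0007,0.0423,-0.0022,0.2505,0,0,0]
    - [0.0007,0.0505,-0.0011,0.299,0,0,0]
    - [0.0007,0.0588,0.0005,0.349,0,0,0]
    - [0.0007,0.067,0.0025,0.3986,0,0,0]
    - [0.0007,0.075,0.005,0.447,0,0,0]
    - [0.0007,0.0823,0.0077,0.494,0,0,0]
    - [0.0007,0.0893,0.0107,0.5385,0,0,0]
    - [0.0007,0.0955,0.0137,0.579,0,0,0]
    - [0.0007,0.101,0.0167,0.616,0,0,0]
    - [0.0007,0.1057,0.0195,0.6485,0,0,0]
    - [0.0007,0.1096,0.022,0.676,0,0,0]
    - [0.0007,0.1127,0.0241,0.698,0,0,0]

```text
time: 48.45
tool_pos: [0.5735, -0.0102, 0.087]
tcp_rot: [0.234, 1.555, -0.235]
wrist_force: [1.4, -1.8, -4.1]
width: 0.18
```

```bash
python3 -c "
from h import *
arcfrom(123,33,15,.086)"
```

```text
now r 0.1497 a 168.0 yaw 72.9 f [ 1.4 -1.8 -4.1] 0.18 q [-0.06  0.2   1.96 -0.    0.97 -1.33]
[0.001, 0.0045, -0.0006, 0.027, 0.0029, -0.0003]
[0.001, 0.0104, -0.0009, 0.0614, 0.0029, -0.0004]
[0.001, 0.0174, -0.0009, 0.1028, 0.0029, -0.0004]
[0.001, 0.0254, -0.0004, 0.1504, 0.0029, -0.0005]
[0.001, 0.0343, 0.0005, 0.203, 0.0029, -0.0006]
[0.001, 0.0437, 0.0022, 0.2595, 0.0029, -0.0007]
[0.001, 0.0534, 0.0045, 0.3182, 0.0028, -0.0008]
[0.0011, 0.063, 0.0075, 0.3778, 0.0028, -0.0008]
[0.0011, 0.0723, 0.0111, 0.4366, 0.0028, -0.0009]
[0.0011, 0.081, 0.0151, 0.493, 0.0028, -0.001]
[0.0011, 0.0888, 0.0194, 0.5457, 0.0028, -0.0011]
[0.0011, 0.0957, 0.0236, 0.5932, 0.0027, -0.0012]
[0.0011, 0.1014, 0.0276, 0.6346, 0.0027, -0.0012]
[0.0011, 0.1061, 0.0311, 0.6691, 0.0027, -0.0013]
[0.0011, 0.1097, 0.034, 0.6961, 0.0027, -0.0013]
```

Call:
jog_arm:
  rows:
    - [0.0008,0.0045,-0.0008,0.027,0.003,0,0]
    - [0.0008,0.0103,-0.001,0.061,0.003,0,0]
    - [0.0008,0.0174,-0.001,0.103,0.003,0,0]
    - [0.0008,0.0254,-0.0005,0.15,0.003,0,0]
    - [0.0008,0.0343,0.0005,0.203,0.003,0,0]
    - [0.0008,0.0437,0.002,0.259,0.003,0,0]
    - [0.0008,0.0534,0.0044,0.318,0.003,0,0]
    - [0.0008,0.063,0.0074,0.3776,0.003,0,0]
    - [0.0008,0.0723,0.011,0.436,0.003,0,0]
    - [0.0008,0.081,0.015,0.493,0.003,0,0]
    - [0.0008,0.0888,0.0193,0.545,0.003,0,0]
    - [0.0008,0.0957,0.0235,0.593,0.003,0,0]
    - [0.0008,0.1014,0.0275,0.634,0.003,0,0]
    - [0.0008,0.1061,0.031,0.669,0.003,0,0]
    - [0.0008,0.1097,0.034,0.696,0.003,0,0]
    - [0.0008,0.1097,0.034,0.696,0.003,0,0]
    - [0.0008,0.1097,0.034,0.696,0.003,0,40]
    - [0.0008,0.1097,0.034,0.696,0.003,0,40]
    - [0.0008,0.1097,0.034,0.696,0.003,0,40]
    - [-0.05,0.1097,0.034,0.696,0.003,0,40]

```text
time: 50.45
tool_pos: [0.6324, 0.084, 0.1289]
tcp_rot: [0.771, 1.441, -0.782]
wrist_force: [-0.1, -0.5, -1.1]
width: 0.401
```

Run:
```python
from h import *
s=monitor.read_state();print(s["q"].round(2))
t=imaging.read_camera("top");print(white(t,(183,238),22))
# 2 mm forward correction on grip along tile x seen at red and amber
p,M=grasp(.5331,.3581,-17.3,.023,-.003)
print(p);rel(p+.11*-M[:,0],M,"pre")
```

```text
[ 0.09  0.28  1.78  0.    1.1  -0.48]
(np.int32(446), [[168.6999969482422, 244.89999389648438], [175.39999389648438, 224.8000030517578], [199.6999969482422, 232.89999389648438], [193.0, 253.0]])
[0.53023572 0.35899212 0.023     ]
pre [0.0139, 0.0751, -0.2682, -0.6882, 0.255, -0.0957] rows>= 5.6
```

Run:
```python
from h import *
print("pot",at_z("top",138,223,.1),"handle",at_z("top",163,222,.08))
s=monitor.read_state();print(s["time"],s["tool_pos"])
```

```text
pot [0.62619982 0.45934128 0.1       ] handle [0.63126519 0.3902362  0.08      ]
50.5 [0.6404567  0.08473852 0.14322002]
```

Call:
jog_arm:
  rows:
    - [-0.05,0,0,0,0,0,45]
    - [-0.06,0.02,-0.05,-0.13,0.05,-0.02,45]
    - [-0.06,0.075,-0.268,-0.688,0.255,-0.096,45]
    - [-0.06,0.075,-0.268,-0.688,0.255,-0.096,45]
    - [-0.06,0.075,-0.268,-0.688,0.255,-0.096,45]
    - [-0.06,0.075,-0.268,-0.688,0.255,-0.096,45]
    - [-0.06,0.075,-0.268,-0.688,0.255,-0.096,45]
    - [-0.06,0.075,-0.268,-0.688,0.255,-0.096,45]
    - [-0.06,0.075,-0.268,-0.688,0.255,-0.096,45]
    - [-0.06,0.075,-0.268,-0.688,0.255,-0.096,45]
    - [-0.06,0.075,-0.268,-0.688,0.255,-0.096,45]
    - [-0.06,0.075,-0.268,-0.688,0.255,-0.096,45]

```text
time: 51.7
tool_pos: [0.5576, 0.3491, 0.2034]
tcp_rot: [0.278, 1.816, -0.214]
wrist_force: [0.3, 0.0, 0.5]
width: 0.449
```

Run:
```python
from h import *
s=monitor.read_state();print(s["q"].round(2))
p,M=grasp(.5331,.3581,-17.3,.023,-.003)
rel(p+[0,0,.11],M,"hi");rel(p+.04*-M[:,0],M,"mid");rel(p,M,"grasp")
t=imaging.read_camera("top");u=imaging.read_camera("scene")
cv2.imwrite("pics/t14.png",np.vstack([np.hstack([crop(t,245,135,115,115,3),crop(t,115,195,115,115,3)]),np.hstack([crop(u,325,190,140,85,3),crop(u,375,140,90,85,3)])]))
```

```text
[ 0.43  0.37  1.54  0.18  1.43 -0.88]
hi [0.0755, 0.0013, -0.0099, -0.0019, 0.0004, -0.0003] rows>= 1.5
mid [0.1418, 0.0013, 0.0185, -0.0019, 0.0004, -0.0003] rows>= 2.9
grasp [0.1818, 0.0013, 0.0185, -0.0019, 0.0004, -0.0003] rows>= 3.7
```

View pics/t14.png

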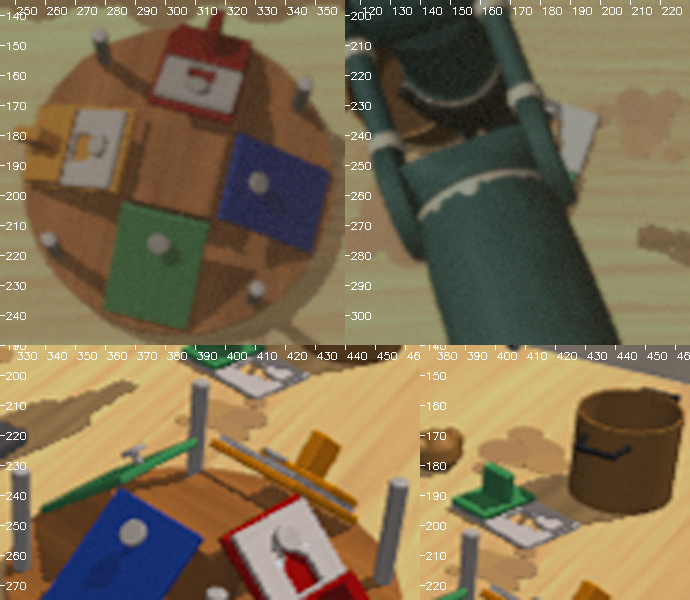

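Call:
jog_arm:
  rows:
    - [0.05,0.001,0.018,-0.002,0,0,45]
    - [0.1,0.001,0.018,-0.002,0,0,45]
    - [0.142,0.001,0.018,-0.002,0,0,45]
    - [0.165,0.001,0.018,-0.002,0,0,45]
    - [0.182,0.001,0.018,-0.002,0,0,45]
    - [0.182,0.001,0.018,-0.002,0,0,45]
    - [0.182,0.001,0.018,-0.002,0,0,45]
    - [0.182,0.001,0.018,-0.002,0,0,0]
    - [0.182,0.001,0.018,-0.002,0,0,0]
    - [0.182,0.001,0.018,-0.002,0,0,0]
    - [0.182,0.001,0.018,-0.002,0,0,0]
    - [0.182,0.001,0.018,-0.002,0,0,0]
  force: 60

```text
time: 53.0
tool_pos: [0.5317, 0.3602, 0.0255]
tcp_rot: [0.279, 1.813, -0.209]
wrist_force: [2.2, 0.0, 5.9]
width: 0.15
```

Run:
```python
from h import *
s=monitor.read_state();M=R.from_rotvec(s["tcp_rot"]).as_matrix();print(s["q"].round(2),s["wrist_force"],s["width"],np.degrees(np.arctan2(M[1,1],M[0,1])))
p,_=grasp(.5331,.3581,-17.3,.023,-.003);a=np.radians(-17.3);d=s["tool_pos"]-p
print("tile x",d@[np.cos(a),np.sin(a),0],"y",d@[-np.sin(a),np.cos(a),0],"z",s["tool_pos"][2])
b=s["tool_pos"]+[0,0,.19];rel(b,M,"lift");rel(hang(.026,.15,.0246,.0),RH2,"hi")
```

```text
[ 0.46  0.5   1.71  0.2   1.13 -0.91] [2.21592844 0.04898269 5.93675336] 0.15025649739349467 72.70145593147254
tile x 0.001060231757503379 y 0.0016320419547579755 z 0.025502480863284466
lift [-0.1837, 0.0008, -0.0485, 0.0, 0.0, 0.0] rows>= 3.8
hi [-0.2041, -0.3466, 0.0314, -0.0943, -0.6936, 0.0043] rows>= 8.1
```

Call:
jog_arm:
  rows:
    - [-0.05,0,-0.013,0,0,0,0]
    - [-0.1,0,-0.026,0,0,0,0]
    - [-0.15,0,-0.04,0,0,0,0]
    - [-0.184,0,-0.0485,0,0,0,0]
    - [-0.188,-0.05,-0.037,-0.013,-0.1,0,0]
    - [-0.19,-0.1,-0.025,-0.027,-0.2,0.001,0]
    - [-0.193,-0.15,-0.014,-0.04,-0.3,0.002,0]
    - [-0.196,-0.2,-0.003,-0.054,-0.4,0.002,0]
    - [-0.199,-0.25,0.009,-0.068,-0.5,0.003,0]
    - [-0.202,-0.3,0.02,-0.082,-0.6,0.004,0]
    - [-0.204,-0.3466,0.031,-0.094,-0.694,0.004,0]
    - [-0.204,-0.3466,0.031,-0.094,-0.694,0.004,0]
    - [-0.204,-0.3466,0.031,-0.094,-0.694,0.004,0]
    - [-0.204,-0.3466,0.031,-0.094,-0.694,0.004,0]
    - [-0.204,-0.3466,0.031,-0.094,-0.694,0.004,0]
    - [-0.204,-0.3466,0.031,-0.094,-0.694,0.004,0]
    - [-0.204,-0.3466,0.031,-0.094,-0.694,0.004,0]
    - [-0.204,-0.3466,0.031,-0.094,-0.694,0.004,0]

```text
time: 54.8
tool_pos: [0.5071, 0.0049, 0.2134]
tcp_rot: [0.118, 1.13, -0.186]
wrist_force: [-0.0, 0.1, -3.1]
width: 0.151
```

Run:
```python
from h import *
s=monitor.read_state();print(s["q"].round(2),s["wrist_force"],s["width"])
T=.0255
rel(hang(.026,.02,T,.0),RH2,"next")
t=imaging.read_camera("top");cv2.imwrite("pics/t15.png",t)
M=R.from_rotvec(s["tcp_rot"]).as_matrix();y=M[:,1];b=-M[:,0];x0=np.cross(y,b);n=b*np.cos(PH)-x0*np.sin(PH);x=np.cross(y,n)
g=s["tool_pos"]-T*n
print(white(t,proj("top",g+.056*x)))
for l,q in dict(J1=(23,40,13),W1=(89,40,5),W2=(89,-40,5),J2=(23,-40,13)).items(): print(l,proj("top",g+(q[0]*x+q[1]*y+q[2]*n)/1000).round(1))
```

```text
[ 0.03 -0.32  2.27 -0.14  0.78 -1.25] [-0.04188288  0.11160989 -3.12750832] 0.15070394923507957
next [0.1248, -0.0008, 0.0336, 0.0009, -0.0001, -0.0] rows>= 2.6
(np.int32(539), [[275.5, 244.5], [279.79998779296875, 223.0], [308.79998779296875, 228.8000030517578], [304.5, 250.3000030517578]])
J1 [275.8 246.3]
W1 [279.1 225.1]
W2 [307.9 230.9]
J2 [304.  251.9]
```

Call:
jog_arm:
  rows:
    - [0.04,-0.0008,0.01,0.001,0,0,0]
    - [0.085,-0.0008,0.02,0.001,0,0,0]
    - [0.1255,-0.0008,0.0308,0.001,0,0,0]
    - [0.1255,-0.0008,0.0308,0.001,0,0,0]
    - [0.1255,-0.0008,0.0308,0.001,0,0,0]
    - [0.1255,-0.0008,0.0308,0.001,0,0,0]
    - [0.1255,-0.0008,0.0308,0.001,0,0,0]
    - [0.1255,-0.0008,0.0308,0.001,0,0,0]
    - [0.1255,-0.0008,0.0308,0.001,0,0,0]

```text
time: 55.75
tool_pos: [0.5862, -0.0127, 0.114]
tcp_rot: [0.119, 1.128, -0.186]
wrist_force: [-0.1, -0.2, -3.5]
width: 0.15
```

Run:
```python
from h import *
s=monitor.read_state();print(s["q"].round(2),s["wrist_force"])
rel(hang(.026,.02,.0255,-.003),RH2,"err");rel(hang(.026,.001,.0255,-.003),RH2,"next")
t=imaging.read_camera("top");u=imaging.read_camera("scene")
cv2.imwrite("pics/t16.png",np.hstack([crop(t,265,195,60,60,6),crop(u,330,185,70,60,6)]))
```

```text
[-0.02 -0.03  2.23 -0.17  0.52 -1.25] [-0.05462684 -0.21361053 -3.54596797]
err [0.0012, -0.0, -0.0007, -0.0003, 0.0021, -0.0004] rows>= 0.0
next [0.0196, -0.0, 0.0042, -0.0003, 0.0021, -0.0004] rows>= 0.4
```

View pics/t16.png

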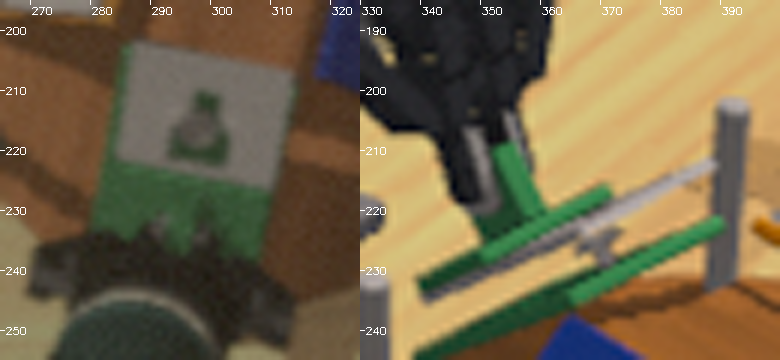

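Call:
jog_arm:
  rows:
    - [0.007,0,0.0015,0,0.002,0,0]
    - [0.014,0,0.003,0,0.002,0,0]
    - [0.0185,0,0.004,0,0.002,0,0]
    - [0.0185,0,0.004,0,0.002,0,0]
    - [0.0185,0,0.004,0,0.002,0,0]

```text
time: 56.35
tool_pos: [0.5968, -0.0154, 0.0996]
tcp_rot: [0.118, 1.132, -0.187]
wrist_force: [-15.8, 2.9, 17.0]
width: 0.15
```

Run:
```python
from fixr import *
where();rel(hang(.026,.0,.0255,-.003),RH2,"err");rel(hang(0,.0,.0255,-.003),RH2,"home")
```

```text
q [-0.02  0.01  2.22 -0.17  0.49 -1.25] f [-23.3  -0.4  -1.4] w 0.15
err [0.0029, 0.0004, 0.0006, 0.0004, -0.0021, 0.001] rows>= 0.1
home [0.0097, 0.0004, -0.0245, 0.0004, -0.0021, 0.001] rows>= 0.5
```

Call:
jog_arm:
  rows:
    - [-0.0005,0,0,0,0,0,0]
    - [0.0005,0,-0.005,0,0,0,0]
    - [0.002,0,-0.01,0,0,0,0]
    - [0.0035,0,-0.015,0,0,0,0]
    - [0.0045,0,-0.02,0,0,0,0]
    - [0.006,0,-0.025,0,0,0,0]
    - [0.007,0,-0.029,0,0,0,0]
    - [0.008,0,-0.032,0,0,0,0]
    - [0.008,0,-0.032,0,0,0,0]
    - [0.008,0,-0.032,0,0,0,0]

```text
time: 57.35
tool_pos: [0.578, -0.0103, 0.0841]
tcp_rot: [0.119, 1.119, -0.186]
wrist_force: [8.0, -2.1, 4.4]
width: 0.152
```

Run:
```python
from fixr import *
loc();d=(monitor.read_state()["tool_pos"]-hang(0,.0,.0255,-.003));print("s",d@XS,"h",d@N,"y",d@Y)
```

```text
q [-0.01 -0.    2.27 -0.2   0.44 -1.21] f [ 1.9 -0.3  9.2] w 0.152
sx,sy,h -0.0687 0.0006 0.0291 psi rot -0.04
s 0.0012874026442146306 h 0.0036012384475604875 y 0.00064632009300607
```

Call:
jog_arm:
  rows:
    - [0.003,-0.0005,-0.004,0,0.004,0,0]
    - [0.004,-0.0005,-0.008,0,0.004,0,0]
    - [0.004,-0.0005,-0.008,0,0.004,0,0]
    - [0.004,-0.0005,-0.008,0,0.004,0,0]

```text
time: 57.75
tool_pos: [0.5788, -0.0101, 0.0839]
tcp_rot: [0.12, 1.109, -0.184]
wrist_force: [-3.1, -1.9, 19.5]
width: 0.149
```

Run:
```python
from fixr import *
loc()
```

```text
q [-0.01 -0.    2.28 -0.2   0.42 -1.2 ] f [-16.6  -2.5  10.5] w 0.149
sx,sy,h -0.0683 0.0011 0.0285 psi rot -0.11
```

Call:
jog_arm:
  rows:
    - [-0.001,0,0.002,0,0,0,0]
    - [-0.001,0,0.001,0,0,0,35]
    - [-0.001,0,0.001,0,0,0,35]
    - [-0.001,0,0.001,0,0,0,35]
    - [-0.02,0,0,0,0,0,35]
    - [-0.06,0,0,0,0,0,35]
    - [-0.1,0,0,0,0,0,35]
    - [-0.15,0,0,0,0,0,35]
    - [-0.2,0,0,0,0,0,35]
    - [-0.2,0,0,0,0,0,35]
    - [-0.2,0,0,0,0,0,35]
    - [-0.2,0,0,0,0,0,35]

```text
time: 58.95
tool_pos: [0.4913, 0.0075, 0.2614]
tcp_rot: [0.119, 1.112, -0.185]
wrist_force: [0.5, -0.2, 0.1]
width: 0.351
```

Run:
```python
from h import *
s=monitor.read_state();print(s["q"].round(2),s["wrist_force"])
t=imaging.read_camera("top");u=imaging.read_camera("scene")
print(white(t,(298,217),20));print("amber at home: 283.3,223.7 287.2,205.9 312.6,211.6 308.7,229.4")
cv2.imwrite("pics/t17.png",np.vstack([np.hstack([crop(t,245,135,115,115,3),crop(u,325,190,115,115,3)]),cv2.resize(np.hstack([t[80:480,20:560],u[:400]]),(690,233))]))
```

```text
[ 0.04 -0.41  2.24 -0.14  0.87 -1.26] [ 0.49999032 -0.15486976  0.05729017]
(np.int32(488), [[281.3999938964844, 224.6999969482422], [285.20001220703125, 204.89999389648438], [312.20001220703125, 210.0], [308.5, 229.8000030517578]])
amber at home: 283.3,223.7 287.2,205.9 312.6,211.6 308.7,229.4
```

View pics/t17.png

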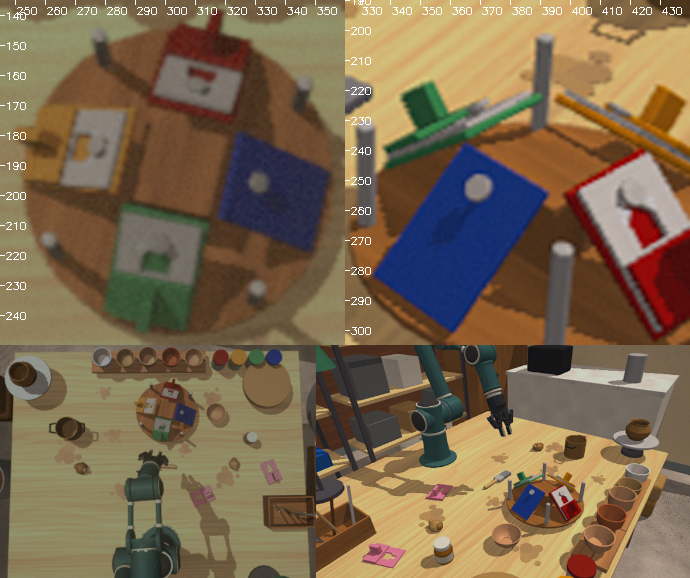

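Run:
```python
from h import *
t=imaging.read_camera("top");cv2.imwrite("pics/t18.png",t)
def prof(im,y,xs):
    P_=np.array([proj("top",F+x/1000*XS+y/1000*Y+.005*N) for x in xs],np.float32)
    return cv2.remap(im,P_[None,:,0],P_[None,:,1],cv2.INTER_LINEAR)[0].astype(float)
xs=np.arange(8,40,1.)
for n,f in dict(amber="t10",red="t12",green="t18").items():
    im=cv2.imread(f"pics/{f}.png");out=[]
    for y in(-32,-24,-16,16,24,32):
        p=prof(im,y,xs);a=p[:6].mean(0)   # plate colour
        d=np.linalg.norm(p-a,axis=1);pan=d[18:].max() if n!="x" else 0
        k=np.argmax(d>.5*d[14:22].max());out.append(xs[k])
    # side edges at x=0
    ys=np.arange(25,60,1.);so=[]
    for sg in(-1,1):
        for x in (10,-10,-30):
            P_=np.array([proj("top",F+x/1000*XS+sg*y/1000*Y+.005*N) for y in ys],np.float32);p=cv2.remap(im,P_[None,:,0],P_[None,:,1],cv2.INTER_LINEAR)[0].astype(float)
            d=np.linalg.norm(p-p[:6].mean(0),axis=1);so.append(sg*ys[np.argmax(d>.5*d[14:22].max())])
    print(n,"top edge",out,"sides",so)
```

```text
amber top edge [np.float64(24.0), np.float64(23.0), np.float64(24.0), np.float64(25.0), np.float64(25.0), np.float64(25.0)] sides [np.float64(-39.0), np.float64(-38.0), np.float64(-39.0), np.float64(42.0), np.float64(43.0), np.float64(43.0)]
red top edge [np.float64(23.0), np.float64(22.0), np.float64(24.0), np.float64(25.0), np.float64(25.0), np.float64(25.0)] sides [np.float64(-37.0), np.float64(-36.0), np.float64(-36.0), np.float64(44.0), np.float64(44.0), np.float64(44.0)]
green top edge [np.float64(25.0), np.float64(25.0), np.float64(25.0), np.float64(24.0), np.float64(25.0), np.float64(25.0)] sides [np.float64(-37.0), np.float64(-37.0), np.float64(-37.0), np.float64(45.0), np.float64(44.0), np.float64(44.0)]
```

```bash
python3 -c "
from workcell import finish_job;print(finish_job())"
```

```text
the job is handed in; nothing more can be done
None
```

The red, amber and green tiles are each hung on the panel of their own colour. No blue tile was on the bench. The stand is left with the green panel facing the robot, and I handed the job in at about 59 s.

**Seating:** While still gripped, each tile stopped against its stud when pushed down the slope with about 7–10 N. In the last pictures the top edges of all three plates lie within about 1 mm of each other. The tiles look flat and straight to about 1°.

**Stand and bench:** The posts are back where they were at the start, so I took the stand to be clicked in. I had no direct reading of its angle. The other things on the bench look untouched, though I judged that by eye in the last picture only.

**What went wrong:** My first turn was too fast and swung the red tile about 29° round its stud. I turned the red panel back to the front, straightened the tile and pushed it home again. After that I gripped a post and turned the stand slowly, and the hung tiles stayed straight.

**Force:** The wrist force reached about 41 N while I pressed the amber tile onto its stud, with only the tile touching the panel. That is well under the 120 N wrist limit.

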